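# Close the steering gearbox with its bayonet plug

## Robot

A 6-joint arm with a two-finger parallel gripper is mounted at the origin on the work surface. World frame = base frame: x ahead of the robot, y to its left, z up, the work surface at z = 0. Lengths are in mm, angles in rad, forces in N, time in s.
With the tool pointing down it reaches from about 400 to 925 mm from the base axis. Payload 12.5 kg.
Tool frame: the origin (TCP) lies at the very end of the fingers, on their centre line; the grasp point (between the pads) lies behind it (env.grip_depth is the z of the grasp point in the tool frame, in mm); z points along the fingers, y is the line along which they close (so a half turn about z gives the same grasp; the last joint's range is limited). The gripper opens to 95 mm and grips with 3 to 60 N. Pads are 20 mm wide; open, the fingers measure 119 mm over their backs; the gripper's body (75 mm by 180 mm) begins 59 mm behind the grasp point.
Start: joints at [1.136, 0.491, 1.559, -0, 1.092, -0.106], TCP at [201.801, 591.543, 214.661] pointing down, gripper open.
Joint ranges: [-3.1, 3.1], [-0.84, 2.19], [0.05, 2.79], [-1.13, 4.28], [0.06, 2.93], [-2.69, 2.69]. Speed limits (rad/s): [2.22, 2.22, 2.79, 3.14, 3.14, 3.14].

## Interface

Orientations are given as [roll, pitch, yaw] about the fixed x, y, z axes, in that order (R = Rz(yaw) Ry(pitch) Rx(roll)).
In Python, from cell import env, optics gives the robot as it stands.
- The arm moves only by the tool step_arm, never from a script. Its argument "moves" is a list of rows, each an object of numbers: "tx", "ty", "tz": the shift along the tool's x, y, z in mm; "roll": the turn about the tool's z in rad. In form: [{"tx": .., "ty": .., "tz": .., "roll": ..}, ...]. A call has 1 to 12 rows; each row is the pose to reach, as a shift and turn from the pose commanded when the call began, along the tool's axes at that moment; what a row does not reach only later rows make up. A row lasts 1/12 s, in which the tool goes at most 41.7 mm and 7.16 degrees, less where a joint would pass 70% of its speed; a pose out of reach is approached as far as the arm can. A call with a gripper value outside its range is refused whole. "grip" is the finger opening in mm, from 0 to 95.1, set as the call begins (left out, the last holds). The fingers move at their own pace and stop on an object; the grip force is fixed at half the most. Time passes only in rows, so rows that repeat a pose let the fingers close. It gives the time, the measured TCP pose, the force, the opening and the grip force at its end, in the units of the state.
- env.state(): the state, without advancing time (a new reading comes with each control period).
- optics.read_camera(name): name is "scene" or "top" or "wrist"; returns a dict with "pixels" (420x560x3 uint8, blue, green, red), "mtx" (3x3 intrinsics, pixels), "view" (4x4, takes a point from world to camera coordinates). Camera axes: x right, y down, z forward; pixel columns grow to the right and rows downward; lengths in mm; the calibration is good to about 2 mm. A picture is of the moment at which its call begins. There is no depth.
- env.job_done(): hands the job in; it is judged then, once.
The state is a dict: "t": time; "joints": joint angles; "qvel": joint speeds; "tau": joint torques, N m; "eef_pos": TCP position; "tcp_rot": TCP orientation; "ft_force": force on the tool from outside, world axes, zero at the start; "moment": the same for the moment, N m; "opening": opening from 0.0 (shut) to 1.0 (fully open); "grip_force": force on a finger pad.
Only numpy, scipy, OpenCV 4.12 (cv2) and the standard library are available. Lean on these libraries where they do the work, as an engineer would, in place of code of your own. Each camera call takes 0.05 s, during which the arm holds its last target. There are 200 camera calls.

## Task

Close the filler neck of the steering gearbox with the bayonet plug (the one with two cross pins and a flat bar handle): push it fully home against the spring with its pins in the slots, then turn it clockwise as far as it goes so that it stays locked, and let go. Leave the other things on the bench where they are.

Things in the scene. Friction and masses are not known exactly. Their poses are not given: they have to be found in the camera images.
- gearbox: Rust-brown cast steering gearbox fixed on a 170 x 170 x 12 mm steel plate (plate centre 30 mm along its +x). A horizontal drum with bolted end flanges, 150 mm long along its y, 112 mm across, axis 78 mm above the bench, carries the leaning filler neck. Origin on the bench; z up. It does not move.
- neck: Filler neck: tube, 88 mm outer diameter, leaning 32 degrees from vertical to the gearbox's -x (about towards the robot). Origin: centre of its mouth, in the rim's plane, 165 mm above the bench; z points out along the bore axis, y is horizontal, x in the leaning plane. Bore 43 mm diameter; slots 13 mm wide on its +x and -x sides, open to 31 mm from the axis, take the plug's pins.
- lip (a point): Point on the bore axis 21 mm below the mouth, at the underside of the slotted lip. Below it the pins can turn clockwise only (looking into the bore; negative about the neck's z), to a stop 57 degrees from the slots. A locked plug is pushed up by the spring until its pins bear on the lip, 2 mm short of fully home.
- spring_plate (a joint): Travel (m) of the round brass spring plate down in the bore: 0 at rest, 30 mm below the mouth, where it meets the end of the plug's shank; 0.012 with the plug fully home (flange on the rim). It pushes back with 5 N at first, 10 N fully home; a plug not locked is pushed back out about 12 mm.
- bayonet_plug: Aluminium bayonet plug, 90 mm tall, about 0.3 kg, standing on its shank's end. Origin: centre of that end; z up the axis to the handle. Shank 40 mm diameter, 42 mm long, 3 x 4 mm bevel at its end; then a flange of 64 mm diameter, z = 42 to 50 mm. Same when turned half round. It enters with its x axis along the neck's x (either way); fully home its origin is 42 mm below the mouth.
- pins (a point): Point on the plug's axis at z = 14 mm, the centre line of its two round cross pins, 10 mm diameter, which stick out along the plug's +x and -x to 28.5 mm from the axis.
- handle (a point): Centre of the plug's bar handle, 70 mm above its origin: a bar 70 mm long along the plug's x, 14 mm thick along y, z = 50 to 90 mm. Grip it across its 14 mm.
- plain_plug: Another aluminium plug of like size (flange 64 mm, 88 mm tall) but with no pins and a round 36 mm knob; not to be used. Origin: centre of its underside; z up.
- oil_bottle: Amber bottle, 60 mm diameter, 150 mm tall, a bystander. Origin: centre of its underside.
- tin: Blue tin, 84 mm diameter, 75 mm tall, a bystander. Origin: centre of its underside.
- impact_socket: Black stepped impact socket, 48 mm diameter, 75 mm tall, a bystander. Origin: centre of its underside.
There are look-alikes about, which are no part of the job. Of the things like the gearbox, leave any that is orange or red; of the rest the larger one is meant.

How it is judged:
By the outcome, as a careful person would: the job done as asked, in the order asked, and still so for the second after the job is handed in, with the robot touching nothing.
It also fails if it takes over 51 s, if anything falls off the work surface, if the arm or the gripper's body presses on something with over 40 N, if the wrist force passes 120 N, or if a joint passes its speed limit or range.

## Working session

There is one attempt and no reset: what is moved stays moved. The work goes in short steps, Python scripts to look and compute and a tool call to move; the robot and the scene stay as the last step left them, time stands still between calls to the robot, and variables do not carry over. Pictures are saved under pics/ and viewed, at most 10 in all, crops included, and the job is handed in when it is done.

Besides the shell and the picture viewer there is one more tool, called after "Emit:" as name(argument=value, ...) on one line, values as JSON. step_arm: Moves the arm, as the interface text tells. Its arguments: {"type":"object","properties":{"moves":{"type":"array"},"grip":{"type":"number"}},"required":["moves"]}

```bash
mkdir -p pics; ls; python3 - <<'E'
from cell import env, optics
import cv2, numpy as np
for n in ("scene","top"):
    r=optics.read_camera(n); cv2.imwrite(f"pics/{n}0.png",r["pixels"]); np.savez(f"{n}0.npz",**r)
    print(n,r["mtx"].round(1).tolist(),r["view"].round(3).tolist())
print(env.state(),env.grip_depth)
E
```

```text
pics
scene [[427.9, 0.0, 277.0], [0.0, 427.9, 209.2], [0.0, 0.0, 1.0]] [[-0.74, 0.673, -0.013, 375.349], [0.531, 0.573, -0.624, -263.528], [-0.413, -0.469, -0.781, 1342.129], [0.0, 0.0, 0.0, 1.0]]
top [[533.4, 0.0, 283.3], [0.0, 533.4, 211.1], [0.0, 0.0, 1.0]] [[-0.025, -1.0, -0.003, 113.322], [-0.978, 0.025, -0.205, 590.816], [0.205, -0.002, -0.979, 1393.231], [0.0, 0.0, 0.0, 1.0]]
{'t': 0.1, 'joints': array([ 1.13641125e+00,  4.91521010e-01,  1.55935285e+00, -1.65741299e-06,
        1.09170493e+00, -1.05611243e-01]), 'qvel': array([ 0.0025871 , -0.00117605, -0.00123678, -0.00132406,  0.00067298,
        0.00117175]), 'tau': array([ 3.61854967e-03, -6.13627195e+01, -2.58603805e+01,  6.94092619e-02,
        4.71045775e-02, -9.45304600e-05]), 'eef_pos': array([201.70344016, 591.34861892, 214.11896541]), 'tcp_rot': array([-3.14061186e+00, -1.02490872e-04,  2.81281954e+00]), 'ft_force': array([-0.15381492,  1.15275809, -0.12718314]), 'moment': array([-0.01481272, -0.03197371,  0.03125493]), 'grip_force': 0.0, 'opening': 0.99877659081872} -18.8
```

View pics/scene0.png

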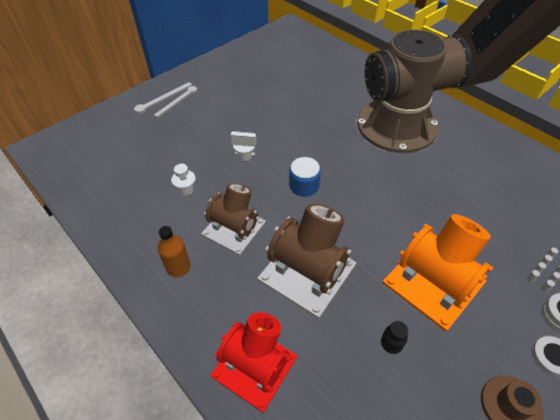

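View pics/top0.png

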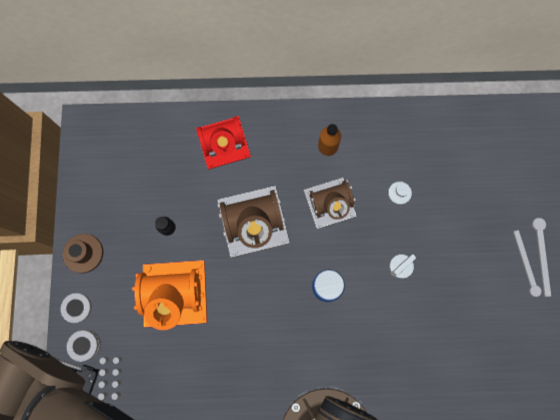

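Candidates:
- **Gearbox:** large brown (scene 310,250; top 254,221), small brown (scene 232,215; top 331,202), orange (top 172,293) and red (top 223,142). I choose the large brown one.
- **Plug:** bar handle (scene 244,143; top 402,266) or round knob (scene 183,180; top 400,192). I choose the bar handle.

I'll check both choices in one close crop.

```bash
python3 - <<'E'
import cv2, numpy as np
t=np.load("top0.npz")["pixels"]; s=np.load("scene0.npz")["pixels"]
def c(im,x,y,h,n): return cv2.resize(im[y-h:y+h,x-h:x+h],(n,n),interpolation=cv2.INTER_CUBIC)
a=np.hstack([c(t,254,221,40,400),c(t,402,266,20,400)]); 
b=np.hstack([c(s,320,235,50,400)[:200*2],c(s,244,145,20,400)])
cv2.imwrite("pics/crop1.png",cv2.resize(np.vstack([a,b]),(600,600)))
E
```

```text
(no output)
```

View pics/crop1.png

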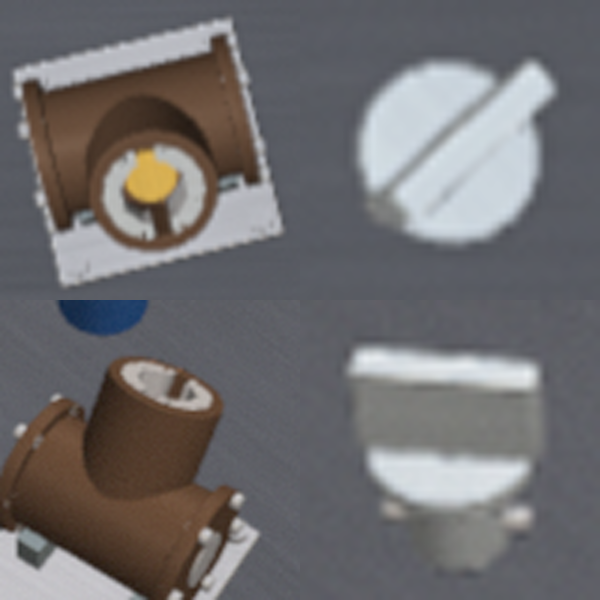

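```bash
cat > h.py <<'E'
import cv2, numpy as np
from scipy.spatial.transform import Rotation as Rt
from cell import env, optics
def shot(n,f=None):
    r=optics.read_camera(n); r["pixels"]=np.asarray(r["pixels"])
    if f: cv2.imwrite(f"pics/{f}.png",r["pixels"]); np.savez(f"{f}.npz",**r)
    return r
def ray(r,u,v):
    R,t=r["view"][:3,:3],r["view"][:3,3]
    d=R.T@np.linalg.inv(r["mtx"])@np.array([u,v,1.]); return -R.T@t,d/np.linalg.norm(d)
def onz(r,u,v,z):
    o,d=ray(r,u,v); return o+d*(z-o[2])/d[2]
def proj(r,P):
    c=r["view"][:3,:3]@np.asarray(P,float)+r["view"][:3,3]; p=r["mtx"]@c; return p[:2]/p[2]
def tool():
    s=env.state(); return s["eef_pos"],Rt.from_euler("xyz",s["tcp_rot"]).as_matrix()
E
python3 - <<'E'
from h import *
t=dict(np.load("top0.npz"))
print("mouth",onz(t,255.3,231.7,165),"plug",onz(t,402,266.3,50))
hsv=cv2.cvtColor(t["pixels"],cv2.COLOR_BGR2HSV)
roi=np.zeros(hsv.shape[:2],np.uint8); roi[183:262,212:294]=1
# plate+gearbox blob: anything unlike bench
b=t["pixels"].astype(int); m=((abs(b-np.median(b[190:260,300:306],axis=(0,1))).sum(2)>60)&(roi>0)).astype(np.uint8)
c=max(cv2.findContours(m,0,2)[0],key=cv2.contourArea); bx=cv2.boxPoints(cv2.minAreaRect(c))
P=np.array([onz(t,u,v,12)[:2] for u,v in bx]); print(bx,P.round(1))
for i in range(4): d=P[(i+1)%4]-P[i]; print(np.hypot(*d),np.degrees(np.arctan2(d[1],d[0])))
p,R=tool(); w=shot("wrist"); V=w["view"]; C=-V[:3,:3].T@V[:3,3]
print(p,R.round(3).tolist(),"cam in tool",R.T@(C-p),(V[:3,:3]@R).round(3).tolist(),w["mtx"])
E
```

```text
mouth [520.93242496 170.01751044 165.        ] plug [ 436.10870142 -216.95208976   50.        ]
[[214.5837  199.28275]
 [275.9757  184.39984]
 [290.12317 242.75803]
 [228.73114 257.64093]] [[643.2 292.1]
 [682.2 117. ]
 [513.3  81.4]
 [476.1 252.7]]
179.30002279729595 -77.43086531246671
172.59869631432306 -168.08350749312865
175.24719883276325 102.26545053937275
171.67135703953429 13.26646097338154
[201.70344016 591.34861892 214.11896541] [[-0.946, 0.323, -0.0], [0.323, 0.946, -0.001], [0.0, -0.001, -1.0]] cam in tool [ 6.90577856e+01  1.03933519e-01 -1.70510200e+02] [[0.001, 1.0, 0.001], [-0.969, 0.001, -0.248], [-0.248, -0.001, 0.969]] [[370.31856862   0.         280.02397209]
 [  0.         370.31856862 212.72377902]
 [  0.           0.           1.        ]]
```

```bash
cat >> h.py <<'E'
def delta(P,yaw):
    "tool-axis shift and roll (deg yaw of tool x, tool down) to reach P"
    p,R=tool(); y0=np.degrees(np.arctan2(R[1,0],R[0,0])); a=(y0-yaw+180)%360-180
    return (R.T@(np.asarray(P,float)-p)).round(1), round(np.radians(a),3)
E
python3 - <<'E'
from h import *
print(delta([523,170.5,255],192.5),delta([523,170.5,330],192.5))
E
```

```text
(array([-440. , -294.6,  -40.6]), np.float64(-0.547)) (array([-440. , -294.7, -115.6]), np.float64(-0.547))
```

Emit:
step_arm(moves=[{"tz":-40},{"tz":-80},{"tz":-116},{"tx":-440,"ty":-295,"tz":-116,"roll":-0.547},{"tx":-440,"ty":-295,"tz":-116,"roll":-0.547},{"tx":-440,"ty":-295,"tz":-116,"roll":-0.547},{"tx":-440,"ty":-295,"tz":-116,"roll":-0.547},{"tx":-440,"ty":-295,"tz":-116,"roll":-0.547},{"tx":-440,"ty":-295,"tz":-116,"roll":-0.547},{"tx":-440,"ty":-295,"tz":-116,"roll":-0.547},{"tx":-440,"ty":-295,"tz":-116,"roll":-0.547},{"tx":-440,"ty":-295,"tz":-116,"roll":-0.547}])

```text
validation failed for argument at $.mo...
```

Emit:
step_arm(moves=[{"tx":0,"ty":0,"tz":-40,"roll":0},{"tx":0,"ty":0,"tz":-80,"roll":0},{"tx":0,"ty":0,"tz":-116,"roll":0},{"tx":-440,"ty":-295,"tz":-116,"roll":-0.547},{"tx":-440,"ty":-295,"tz":-116,"roll":-0.547},{"tx":-440,"ty":-295,"tz":-116,"roll":-0.547},{"tx":-440,"ty":-295,"tz":-116,"roll":-0.547},{"tx":-440,"ty":-295,"tz":-116,"roll":-0.547},{"tx":-440,"ty":-295,"tz":-116,"roll":-0.547},{"tx":-440,"ty":-295,"tz":-116,"roll":-0.547},{"tx":-440,"ty":-295,"tz":-116,"roll":-0.547},{"tx":-440,"ty":-295,"tz":-116,"roll":-0.547}])

```text
t: 1.15
eef_pos: [425.4, 297.5, 330.7]
tcp_rot: [3.141, -0.0, -2.923]
ft_force: [1.4, 0.4, -0.6]
opening: 0.997
grip_force: 0.0
```

```bash
python3 - <<'E'
from h import *
print(delta([523,170.5,330],192.5))
E
```

```text
(array([ -67.8, -145.1,    0.7]), np.float64(0.0))
```

Emit:
step_arm(moves=[{"tx":-66,"ty":-143,"tz":0,"roll":0},{"tx":-66,"ty":-143,"tz":0,"roll":0},{"tx":-66,"ty":-143,"tz":0,"roll":0},{"tx":-66,"ty":-143,"tz":0,"roll":0},{"tx":-66,"ty":-143,"tz":60,"roll":0},{"tx":-66,"ty":-143,"tz":60,"roll":0},{"tx":-66,"ty":-143,"tz":60,"roll":0},{"tx":-66,"ty":-143,"tz":60,"roll":0}])

```text
t: 1.82
eef_pos: [520.0, 174.0, 270.5]
tcp_rot: [3.141, -0.002, -2.924]
ft_force: [0.5, 0.5, 0.2]
opening: 1.001
grip_force: 0.0
```

```bash
python3 - <<'E'
from h import *
r=shot("wrist","w1"); p,R=tool(); print(p,R.round(3).tolist(),env.state()["joints"].round(3)); print(proj(r,[521,170,165]))
E
```

```text
[520.42993441 174.29561704 271.64969236] [[-0.976, -0.217, 0.001], [-0.217, 0.976, 0.0], [-0.001, 0.0, -1.0]] [ 0.203  0.326  1.67   0.     1.144 -1.587]
[274.92123378 211.27827857]
```

View pics/w1.png

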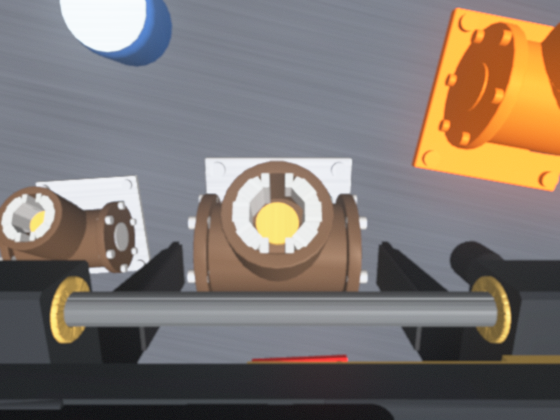

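The picture shows the target neck with its mouth at about (277,218). The slots lie along the image's vertical, and the plate edge is level, so the yaw matches the tool. Next I'll measure the mouth's centre from the white lip ring.

```bash
python3 - <<'E'
from h import *
r=dict(np.load("w1.npz")); im=r["pixels"]; hsv=cv2.cvtColor(im,cv2.COLOR_BGR2HSV)
m=((hsv[...,1]<50)&(hsv[...,2]>120)).astype(np.uint8)
n,L,st,ce=cv2.connectedComponentsWithStats(m)
pts=[]
for i in range(1,n):
    x,y,w,h,a=st[i]
    if a>30 and x>222 and x+w<333 and y>168 and y+h<262: print(st[i]); pts.append(np.argwhere(L==i)[:,::-1])
pts=np.vstack(pts).astype(np.float32); hull=cv2.convexHull(pts)
e=cv2.fitEllipse(hull); print("ring",e)
# outer brown rim: hull upper edge
b=((hsv[...,0]<20)&(hsv[...,1]>80)&(hsv[...,2]<140)).astype(np.uint8)
for v in (175,185,195,205,215):
    c=np.flatnonzero(b[v,200:355])+200; print(v,c.min(),c.max(),(c.min()+c.max())/2)
V=r["view"]
# circle model: rim plane normal known; fit centre, radius by least squares on hull points
from scipy.optimize import least_squares
def fit(pts,yaw,lean=32,z=165):
    cy,sy=np.cos(np.radians(yaw)),np.sin(np.radians(yaw)); l=np.radians(lean)
    nz=np.array([-np.sin(l)*cy,-np.sin(l)*sy,np.cos(l)])
    rs=[ray(r,u,v) for u,v in pts]
    def f(q):
        C=np.array([q[0],q[1],z]); return [np.linalg.norm(o+d*((C-o)@nz)/(d@nz)-C)-q[2] for o,d in rs]
    s=least_squares(f,[521,170,35],loss="soft_l1"); return s.x,np.sqrt(np.mean(s.fun**2))
print(fit(hull[:,0],12.5)); print(onz(r,*e[0],165))
# plate edge yaw: top edge of plate
ed=[]
for u in range(215,345,3):
    col=m[130:200,u]; k=np.flatnonzero(col); ed.append((u,130+k[0]))
ed=np.array(ed); k=np.polyfit(ed[:,0],ed[:,1],1); print(k)
A=onz(r,215,np.polyval(k,215),12);B=onz(r,343,np.polyval(k,343),12); print("gearbox yaw",np.degrees(np.arctan2(*(A-B)[[1,0]]))-90, A,B)
# slots: dark/brown gaps in ring along top and bottom
for v in (183,188,193): print(v, m[v,240:320])
E
```

```text
[ 231  172   40   82 1998]
[ 284  172   39   82 1794]
ring ((276.5680847167969, 212.74249267578125), (85.61032104492188, 91.74093627929688), 89.732177734375)Traceback (most recent call last):
  File "<stdin>", line 14, in <module>
    return umr_minimum(a, axis, None, out, keepdims, initial, where)
ValueError: zero-size array to reduction operation minimum which has no identity
```

```bash
cat > neck.py <<'E'
from h import *
from scipy.optimize import least_squares
def fit(r,pts,yaw,lean=32,z=165):
    cy,sy=np.cos(np.radians(yaw)),np.sin(np.radians(yaw)); l=np.radians(lean)
    nz=np.array([-np.sin(l)*cy,-np.sin(l)*sy,np.cos(l)])
    rs=[ray(r,u,v) for u,v in pts]
    def f(q):
        C=np.array([q[0],q[1],z]); return [np.linalg.norm(o+d*((C-o)@nz)/(d@nz)-C)-q[2] for o,d in rs]
    s=least_squares(f,[521,170,35],loss="soft_l1"); return s.x,np.sqrt(np.mean(s.fun**2))
E
python3 - <<'E'
from neck import *
r=dict(np.load("w1.npz")); im=r["pixels"]; hsv=cv2.cvtColor(im,cv2.COLOR_BGR2HSV)
m=((hsv[...,1]<50)&(hsv[...,2]>120)).astype(np.uint8)
L=cv2.connectedComponents(m)[1]
k=np.zeros_like(m); k[170:256,229:325]=m[170:256,229:325]
hull=cv2.convexHull(np.argwhere(k)[:,::-1].astype(np.float32))
k2=k.copy()
n,L,st,_=cv2.connectedComponentsWithStats(k); k=np.isin(L,[i for i in range(1,n) if st[i][4]>1000])
hull=cv2.convexHull(np.argwhere(k)[:,::-1].astype(np.float32))
print(fit(r,hull[:,0],12.5)); print(onz(r,276.6,212.7,165))
ed=np.array([(u,130+np.flatnonzero(m[130:200,u])[0]) for u in range(215,345,3)])
q=np.polyfit(ed[:,0],ed[:,1],1); A,B=[onz(r,u,np.polyval(q,u),12) for u in (215,343)]
d=A-B; print("gearbox yaw",np.degrees(np.arctan2(-d[0],d[1])),np.degrees(np.arctan2(d[0],-d[1])),A,B)
for v in (178,183,188,193,198,240,246,250): print(v,"".join(map(str,k[v,225:330].astype(int))))
t=dict(np.load("top0.npz")); s=dict(np.load("scene0.npz"))
E
```

```text
(array([520.62709558, 171.21979813,  34.95249928]), np.float64(0.2730144037425043))
[521.82010725 171.50188971 165.        ]
gearbox yaw -167.43875865244826 12.56124134755174 [480.90842437  89.66713979  12.        ] [449.41260503 231.02042407  12.        ]
178 000000000000000000000000111111111111111111111100000000000001111111111111111111110000000000000000000000000
183 000000000000000000011111111111111111111111111100000000000001111111111111111111111111100000000000000000000
188 000000000000000111111111111111111111111111111100000000000001111111111111111111111111111111000000000000000
193 000000000000111111111111111111111111111111111100000000000001111111111111111111111111111111110000000000000
198 000000000001111111111111111111111111111111111100000000000000000000001111111111111111111111111100000000000
240 000000000000000001111111111111111111111111110000000000000000111111111111111111111111111000000000000000000
246 000000000000000000000001111111111111111111111000000000000000111111111111111111111100000000000000000000000
250 000000000000000000000000000000000111111111111000000000000000111111111100000000000000000000000000000000000
```

```bash
python3 - <<'E'
from h import *
print(delta([436,-217,190],133))
E
```

```text
(array([ 167.3, -363.7,   81.5]), np.float64(1.039))
```

Emit:
step_arm(moves=[{"tx":167,"ty":-364,"tz":0,"roll":1.039},{"tx":167,"ty":-364,"tz":0,"roll":1.039},{"tx":167,"ty":-364,"tz":0,"roll":1.039},{"tx":167,"ty":-364,"tz":0,"roll":1.039},{"tx":167,"ty":-364,"tz":0,"roll":1.039},{"tx":167,"ty":-364,"tz":0,"roll":1.039},{"tx":167,"ty":-364,"tz":82,"roll":1.039},{"tx":167,"ty":-364,"tz":82,"roll":1.039},{"tx":167,"ty":-364,"tz":82,"roll":1.039},{"tx":167,"ty":-364,"tz":82,"roll":1.039},{"tx":167,"ty":-364,"tz":82,"roll":1.039},{"tx":167,"ty":-364,"tz":82,"roll":1.039}])

```text
t: 2.87
eef_pos: [435.9, -219.1, 189.0]
tcp_rot: [3.141, 0.0, 2.318]
ft_force: [0.8, -0.2, 0.0]
opening: 0.997
grip_force: 0.0
```

```bash
python3 - <<'E'
from h import *
r=shot("wrist","w2"); p,R=tool(); print(p,R.round(3).tolist(),env.state()["joints"].round(3)); print(proj(r,[436,-217,90]))
E
```

```text
[ 436.36239805 -217.93209743  189.67019637] [[-0.681, 0.732, 0.001], [0.732, 0.681, -0.001], [-0.001, 0.001, -1.0]] [-0.599  0.328  1.918  0.     0.894 -1.348]
[281.77523446 210.94837527]
```

View pics/w2.png

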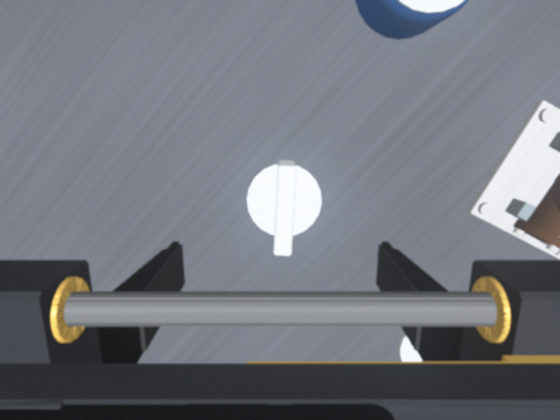

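The picture shows the bayonet plug: flange centre near (284,199), bar top from about (286,165) to (283,255), nearly along the tool's x.

```bash
python3 - <<'E'
from h import *
r=dict(np.load("w2.npz")); g=cv2.cvtColor(r["pixels"],cv2.COLOR_BGR2GRAY)
for v in range(160,260,6): print(v,g[v,266:306:1].tolist() if v in(160,166,184,208,250) else "")
m=(g>170).astype(np.uint8); m[:, :240]=0; m[:,330:]=0; m[262:]=0; m[:150]=0
for v in range(238,258):
    k=np.flatnonzero(m[v]); print(v,k.min() if len(k) else None,k.max() if len(k) else None)
E
```

```text
160 [137, 138, 139, 139, 139, 139, 139, 140, 141, 142, 143, 144, 150, 158, 166, 168, 168, 168, 165, 165, 164, 163, 163, 163, 162, 158, 155, 150, 145, 144, 141, 140, 141, 141, 140, 141, 142, 143, 144, 144]
166 [146, 157, 171, 193, 216, 232, 241, 247, 249, 250, 248, 237, 227, 231, 240, 243, 243, 242, 242, 240, 239, 237, 236, 234, 233, 233, 232, 230, 227, 227, 232, 235, 225, 203, 175, 157, 148, 146, 145, 144]
172 
178 
184 [251, 251, 251, 251, 251, 252, 251, 252, 252, 250, 244, 237, 243, 249, 251, 251, 252, 252, 251, 251, 251, 251, 251, 252, 252, 252, 252, 251, 248, 246, 248, 251, 252, 252, 252, 252, 252, 252, 252, 252]
190 
196 
202 
208 [251, 251, 251, 251, 251, 251, 251, 251, 250, 244, 239, 246, 250, 251, 252, 252, 252, 252, 251, 251, 251, 252, 252, 252, 252, 251, 248, 244, 246, 250, 252, 252, 252, 252, 252, 252, 252, 252, 252, 252]
214 
220 
226 
232 
238 
244 
250 [137, 139, 140, 139, 140, 140, 151, 183, 228, 246, 250, 251, 251, 251, 251, 251, 250, 250, 250, 251, 251, 251, 251, 249, 242, 217, 164, 140, 140, 138, 138, 138, 139, 139, 140, 139, 137, 136, 137, 137]
256 
238 274 292
239 274 292
240 274 292
241 274 292
242 274 292
243 274 292
244 274 292
245 274 292
246 273 291
247 273 291
248 273 291
249 273 291
250 273 291
251 273 291
252 273 291
253 273 291
254 274 291
255 275 290
256 285 288
257 None None
```

```bash
python3 - <<'E'
from h import *
r=dict(np.load("w2.npz")); g=cv2.cvtColor(r["pixels"],cv2.COLOR_BGR2GRAY)
print("col up",g[155:175,286].tolist())
A=onz(r,286.4,165,90);B=onz(r,282.2,250,90);E=onz(r,282.0,255.7,90)
d=A-B; print("yaw plug x (tool+x side)",np.degrees(np.arctan2(d[1],d[0])),"len",np.linalg.norm(E-A),"mid",(A+E)/2)
# line fit with all centre points
C=np.array([onz(r,u,v,90)[:2] for u,v in ((286.3,166),(286,184),(284.7,208),(283.2,242),(282.3,250))])
q=np.polyfit(C[:,1],C[:,0],1); print("fit yaw",np.degrees(np.arctan2(1,q[0])), C.round(1).tolist())
m=(g>190).astype(np.uint8); m[:, :240]=0; m[:,330:]=0; m[262:]=0; m[:150]=0
c=max(cv2.findContours(m,0,1)[0],key=cv2.contourArea)[:,0]
P=np.array([onz(r,u,v,50)[:2] for u,v in c if abs(u-284.5)>14])
from scipy.optimize import least_squares
s=least_squares(lambda q:np.hypot(*(P-q[:2]).T)-q[2],[436,-217,32],loss="soft_l1"); print("flange",s.x)
E
```

```text
col up [140, 140, 139, 140, 148, 164, 179, 183, 185, 188, 211, 239, 250, 251, 251, 251, 251, 251, 251, 251]
yaw plug x (tool+x side) 130.31350914909856 len 70.26030386777552 mid [ 437.73055681 -216.26286893   90.        ]
fit yaw 130.4274138413636 [[415.4, -190.1], [424.3, -199.9], [436.1, -213.8], [453.5, -234.2], [457.5, -239.4]]
flange [ 437.99857323 -216.39465451   31.79003097]
```

```bash
python3 - <<'E'
from h import *
y=np.radians(130.4); print(delta([437.9+8*np.cos(y),-216.3+8*np.sin(y),57],130.4))
# tilt path, grasp rel. edge
x0,z0=8-17,57+18.8
for th in (4,8,12,16,20,24,28,32,34,36):
    a=np.radians(th); print(th, round(x0*np.cos(a)+z0*np.sin(a)-x0,1), round(-x0*np.sin(a)+z0*np.cos(a)-z0,1))
E
```

```text
(array([  8.3,   2.5, 132.7]), np.float64(0.044))
4 5.3 0.4
8 10.6 0.5
12 16.0 0.2
16 21.2 -0.5
20 26.5 -1.5
24 31.6 -2.9
28 36.6 -4.6
32 41.5 -6.7
34 43.9 -7.9
36 46.3 -9.2
```

Emit:
step_arm(moves=[{"tx":8,"ty":2.5,"tz":40,"roll":0.044},{"tx":8,"ty":2.5,"tz":75,"roll":0.044},{"tx":8,"ty":2.5,"tz":105,"roll":0.044},{"tx":8,"ty":2.5,"tz":125,"roll":0.044},{"tx":8,"ty":2.5,"tz":131,"roll":0.044},{"tx":8,"ty":2.5,"tz":131,"roll":0.044},{"tx":8,"ty":2.5,"tz":131,"roll":0.044}], grip=60)

```text
t: 3.5
eef_pos: [433.3, -209.6, 59.0]
tcp_rot: [3.141, 0.002, 2.278]
ft_force: [0.1, -0.3, 0.3]
opening: 0.636
grip_force: 0.0
```

```bash
python3 - <<'E'
from h import *
y=np.radians(130.4); print(delta([437.9+8*np.cos(y),-216.3+8*np.sin(y),57],130.4),tool()[0])
E
```

```text
(array([-0.1, -0.9,  2. ]), np.float64(0.002)) [ 433.34072312 -209.57690564   59.02763986]
```

Now I'll close on the bar.

Emit:
step_arm(moves=[{"tx":0,"ty":-0.9,"tz":2,"roll":0},{"tx":0,"ty":-0.9,"tz":2,"roll":0},{"tx":0,"ty":-0.9,"tz":2,"roll":0},{"tx":0,"ty":-0.9,"tz":2,"roll":0},{"tx":0,"ty":-0.9,"tz":2,"roll":0},{"tx":0,"ty":-0.9,"tz":2,"roll":0},{"tx":0,"ty":-0.9,"tz":2,"roll":0},{"tx":0,"ty":-0.9,"tz":2,"roll":0}], grip=5)

```text
t: 4.17
eef_pos: [431.5, -210.5, 55.6]
tcp_rot: [3.142, -0.0, 2.277]
ft_force: [0.5, 0.2, -2.1]
opening: 0.148
grip_force: 30.0
```

Emit:
step_arm(moves=[{"tx":0,"ty":0,"tz":2,"roll":0},{"tx":2.6,"ty":0,"tz":2,"roll":0},{"tx":5.3,"ty":0,"tz":1.8,"roll":0},{"tx":8,"ty":0,"tz":1.7,"roll":0},{"tx":10.6,"ty":0,"tz":1.7,"roll":0},{"tx":13.3,"ty":0,"tz":1.9,"roll":0},{"tx":16,"ty":0,"tz":2.2,"roll":0},{"tx":16,"ty":0,"tz":2.2,"roll":0}])

```text
t: 4.83
eef_pos: [423.3, -199.9, 54.7]
tcp_rot: [3.14, 0.007, 2.277]
ft_force: [2.9, -4.2, 11.2]
opening: 0.146
grip_force: 30.0
```

```bash
python3 - <<'E'
from h import *
s=shot("scene","s2"); p,R=tool(); print(p,env.state()["ft_force"],R[:,0])
u,v=map(int,proj(s,[p[0],p[1],50])); print(u,v)
w=shot("wrist")
a=cv2.resize(s["pixels"][v-30:v+30,u-40:u+40],(800,600),interpolation=cv2.INTER_CUBIC)[:, :400+400]
cv2.imwrite("pics/t1.png",np.hstack([cv2.resize(a,(400,300)),cv2.resize(w["pixels"],(400,300))]))
E
```

```text
[ 423.26478613 -199.93095341   54.64760325] [ 2.36633881 -3.96110713 12.26371555] [-0.64879007  0.76094079 -0.00636949]
251 144
```

View pics/t1.png

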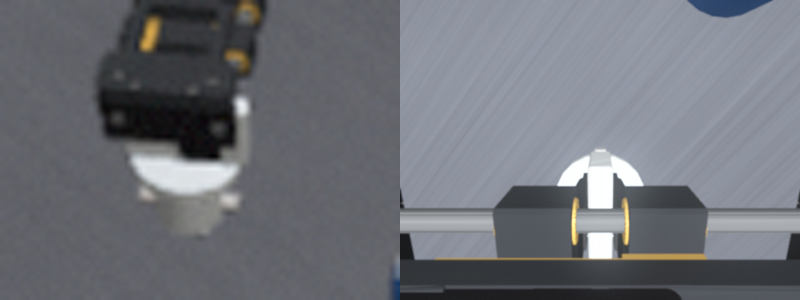

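```bash
python3 - <<'E'
from h import *
s=dict(np.load("s2.npz")); p,R=tool(); x=R[:,0]; c=np.array([437.9,-216.3,14])
a=np.array([np.cos(np.radians(130.4)),np.sin(np.radians(130.4)),0])
print(proj(s,c+28*a),proj(s,c-28*a)); print(proj(s,c+12*a+28*a),proj(s,c+12*a-28*a))
im=s["pixels"]; print(cv2.cvtColor(im,6)[148:168,238:262])
w=shot("wrist","w3"); g=cv2.cvtColor(w["pixels"],6)
print([g[v,280] for v in range(195,240)])
E
```

```text
[254.1902182  154.05658639] [235.33403592 152.52454342]
[258.25048415 154.38647829] [239.36197891 152.85180912]
[[161 214 222 223 222 223 222 225 224 224 224 224 224 224 225 227 227 228
  226 213 157 106 101  99]
 [109 168 209 222 223 223 223 225 226 223 225 224 225 224 225 226 227 225
  215 170 116 100 102  99]
 [105 118 158 192 211 222 226 226 225 224 224 225 223 224 226 224 221 206
  167 127 109 101 101 101]
 [113 141 133 121 163 195 205 215 221 221 221 223 219 212 211 201 187 155
  128 110 100 100 101  99]
 [115 166 170 133 111 123 141 164 187 193 193 196 186 169 147 140 139 148
  143 132 125 107 101  97]
 [113 140 157 147 118 108 113 117 123 129 134 136 136 137 136 140 136 175
  192 184 157 116 100 100]
 [ 98  98 103 103  97  99 102 107 118 126 131 134 137 126 129 136 139 166
  186 186 151 101 101 100]
 [ 97  99  99  94  95  99 100 104 114 118 125 130 133 134 135 134 137 133
  137 141 124  99 101 102]
 [100  97 101  97  99  99 102 107 113 118 126 130 129 131 134 134 133 110
   90  90 100 101  99  98]
 [100 100  96  99  96 100 100 104 113 120 126 127 131 135 134 134 131 117
  101
[... 1008 characters left out ...]
97  99 100 104 101  99]]
[np.uint8(151), np.uint8(153), np.uint8(153), np.uint8(152), np.uint8(151), np.uint8(152), np.uint8(153), np.uint8(155), np.uint8(159), np.uint8(158), np.uint8(161), np.uint8(167), np.uint8(174), np.uint8(179), np.uint8(209), np.uint8(237), np.uint8(240), np.uint8(225), np.uint8(206), np.uint8(200), np.uint8(200), np.uint8(201), np.uint8(203), np.uint8(203), np.uint8(202), np.uint8(202), np.uint8(204), np.uint8(206), np.uint8(207), np.uint8(209), np.uint8(210), np.uint8(209), np.uint8(208), np.uint8(205), np.uint8(203), np.uint8(203), np.uint8(208), np.uint8(223), np.uint8(242), np.uint8(252), np.uint8(254), np.uint8(254), np.uint8(254), np.uint8(254), np.uint8(254)]
```

The plug slid about 12 mm instead of pivoting, because the bench friction (about 0.4) was too small at 12 N. I'll regrip nearer the bar's +x end, so that pressing down tips it over its edge.

Emit:
step_arm(moves=[{"tx":0,"ty":0,"tz":0,"roll":0},{"tx":0,"ty":0,"tz":-2,"roll":0},{"tx":0,"ty":0,"tz":-4,"roll":0},{"tx":0,"ty":0,"tz":-4,"roll":0},{"tx":0,"ty":0,"tz":-4,"roll":0}], grip=40)

```text
t: 5.4
eef_pos: [421.1, -198.3, 57.4]
tcp_rot: [3.142, -0.0, 2.277]
ft_force: [0.1, -0.2, 1.0]
opening: 0.403
grip_force: 0.0
```

```bash
python3 - <<'E'
from h import *
w=shot("wrist","w4"); g=cv2.cvtColor(w["pixels"],6).astype(int); p,R=tool(); print(p,R[:,0],env.state()["ft_force"])
col=g[185:245,278:283].mean(1); print([(185+i,round(x)) for i,x in enumerate(col)])
for v in (212,216,220,232): print(v,g[v,262:302].tolist())
for v in range(203,222,2): 
    q=onz(w,280.5,v,90); print(v,(R.T@(q-p))[:2].round(1))
E
```

```text
[ 421.08215757 -198.24651254   57.35814932] [-6.48828742e-01  7.60934412e-01  2.88002910e-04] [-0.37080261 -1.04984452  0.43200062]
[(185, 155), (186, 155), (187, 154), (188, 154), (189, 155), (190, 154), (191, 154), (192, 153), (193, 153), (194, 152), (195, 152), (196, 152), (197, 152), (198, 152), (199, 153), (200, 153), (201, 153), (202, 153), (203, 154), (204, 155), (205, 155), (206, 156), (207, 157), (208, 158), (209, 161), (210, 169), (211, 178), (212, 184), (213, 199), (214, 229), (215, 246), (216, 250), (217, 249), (218, 236), (219, 219), (220, 208), (221, 208), (222, 208), (223, 208), (224, 209), (225, 210), (226, 210), (227, 210), (228, 209), (229, 212), (230, 212), (231, 214), (232, 216), (233, 217), (234, 217), (235, 217), (236, 215), (237, 212), (238, 210), (239, 211), (240, 216), (241, 227), (242, 245), (243, 253), (244, 255)]
212 [158, 158, 156, 155, 154, 155, 157, 156, 156, 155, 159, 169, 178, 181, 184, 184, 184, 185, 184, 182, 183, 181, 183, 184, 184, 184, 181, 173, 162, 158, 159, 158, 160, 160, 160, 159, 158, 159, 157, 157]
216 [157, 156, 156, 156, 158, 157, 156, 157, 158, 158, 166, 185, 213, 231, 242, 247, 250, 250, 251, 250, 250, 250, 250, 250, 248, 243, 232, 206, 174, 161, 161, 159, 159, 160, 160, 160, 159, 159, 160, 160]
220 [158, 158, 158, 157, 160, 163, 174, 189, 196, 201, 204, 204, 204, 205, 205, 207, 208, 207, 208, 209, 208, 210, 209, 209, 210, 210, 209, 208, 208, 207, 206, 201, 191, 177, 166, 163, 161, 163, 162, 160]
232 [255, 255, 255, 254, 243, 214, 200, 205, 210, 212, 213, 213, 214, 215, 213, 215, 216, 216, 216, 216, 217, 217, 216, 216, 216, 216, 216, 216, 217, 216, 216, 216, 215, 216, 227, 249, 255, 255, 255, 255]
203 [37.7  0.4]
205 [36.9  0.4]
207 [36.1  0.4]
209 [35.3  0.4]
211 [34.5  0.4]
213 [33.7  0.4]
215 [32.9  0.4]
217 [32.1  0.4]
219 [31.3  0.4]
221 [30.5  0.4]
```

```bash
python3 - <<'E'
from h import *
w=dict(np.load("w4.npz")); p,R=tool()
for v,z in ((241,90),(242,90),(210,14),(219,50)): print(v,z,(R.T@(onz(w,281.5,v,z)-p))[:2].round(1))
E
```

```text
241 90 [22.4  0.8]
242 90 [22.   0.8]
210 14 [16.   1.1]
219 50 [20.4  1. ]
```

Emit:
step_arm(moves=[{"tx":11.2,"ty":0.8,"tz":-0.5,"roll":0},{"tx":11.2,"ty":0.8,"tz":-0.5,"roll":0},{"tx":11.2,"ty":0.8,"tz":-0.5,"roll":0}], grip=22)

```text
t: 5.7
eef_pos: [414.0, -188.7, 57.9]
tcp_rot: [-3.142, -0.001, 2.277]
ft_force: [0.8, -0.6, 0.1]
opening: 0.265
grip_force: 0.0
```

```bash
python3 - <<'E'
from h import *
x0,z0=24-17,58+18.8
for th in range(3,40,3):
    a=np.radians(th); print(th, round(x0*np.cos(a)+z0*np.sin(a)-x0,1), -round(-x0*np.sin(a)+z0*np.cos(a)-z0,1))
print(tool()[0])
E
```

```text
3 4.0 0.5
6 8.0 1.2
9 11.9 2.0
12 15.8 3.1
15 19.6 4.4
18 23.4 5.9
21 27.1 7.6
24 30.6 9.5
27 34.1 11.5
30 37.5 13.8
33 40.7 16.2
36 43.8 18.8
39 46.8 21.5
[ 414.02553228 -188.66739343   57.90948227]
```

Emit:
step_arm(moves=[{"tx":0,"ty":0,"tz":0,"roll":0},{"tx":0,"ty":0,"tz":0,"roll":0},{"tx":0,"ty":0,"tz":0,"roll":0},{"tx":0,"ty":0,"tz":0,"roll":0},{"tx":0,"ty":0,"tz":3,"roll":0},{"tx":2,"ty":0,"tz":5,"roll":0},{"tx":4,"ty":0,"tz":5,"roll":0},{"tx":8,"ty":0,"tz":6,"roll":0},{"tx":12,"ty":0,"tz":7,"roll":0},{"tx":12,"ty":0,"tz":7,"roll":0}], grip=5)

```text
t: 6.53
eef_pos: [407.5, -180.9, 51.7]
tcp_rot: [3.141, 0.003, 2.277]
ft_force: [-2.0, -2.8, 10.9]
opening: 0.149
grip_force: 30.0
```

```bash
cat >> h.py <<'E'
def inhand(f):
    w=shot("wrist",f); g=cv2.cvtColor(w["pixels"],6).astype(int); p,R=tool()
    print(p.round(1),"F tool",(R.T@env.state()["ft_force"]).round(1))
    print([(140+i,round(x)) for i,x in enumerate(g[140:262,278:285].mean(1))][::2]); return w
E
python3 - <<'E'
from h import *
inhand("w5")
E
```

```text
[ 407.5 -180.9   51.7] F tool [ -1.   -2.5 -12.2]
[(140, 154), (142, 155), (144, 155), (146, 155), (148, 155), (150, 156), (152, 156), (154, 156), (156, 156), (158, 156), (160, 156), (162, 156), (164, 156), (166, 156), (168, 155), (170, 155), (172, 155), (174, 156), (176, 156), (178, 157), (180, 156), (182, 156), (184, 155), (186, 154), (188, 153), (190, 153), (192, 153), (194, 154), (196, 156), (198, 156), (200, 156), (202, 156), (204, 156), (206, 157), (208, 157), (210, 158), (212, 157), (214, 157), (216, 156), (218, 156), (220, 156), (222, 155), (224, 154), (226, 153), (228, 152), (230, 152), (232, 151), (234, 152), (236, 152), (238, 153), (240, 155), (242, 156), (244, 157), (246, 159), (248, 217), (250, 228), (252, 183), (254, 181), (256, 182), (258, 182), (260, 184)]
```

Emit:
step_arm(moves=[{"tx":4,"ty":0,"tz":1,"roll":0},{"tx":8,"ty":0,"tz":2.5,"roll":0},{"tx":12,"ty":0,"tz":4,"roll":0},{"tx":16,"ty":0,"tz":5.5,"roll":0},{"tx":20,"ty":0,"tz":7.5,"roll":0},{"tx":24,"ty":0,"tz":9.5,"roll":0},{"tx":24,"ty":0,"tz":9.5,"roll":0}])

```text
t: 7.17
eef_pos: [391.5, -162.2, 41.6]
tcp_rot: [3.141, 0.002, 2.277]
ft_force: [-0.2, -0.9, 4.6]
opening: 0.142
grip_force: 30.0
```

```bash
python3 - <<'E'
from h import *
w=shot("wrist","w6"); s=shot("scene","s6"); p,R=tool(); print(p,(R.T@env.state()["ft_force"]).round(1))
u,v=map(int,proj(s,[p[0],p[1],50])); print(u,v)
a=cv2.resize(s["pixels"][v-30:v+30,u-40:u+40],(800,600),interpolation=cv2.INTER_CUBIC)
cv2.imwrite("pics/t2.png",np.hstack([cv2.resize(a,(400,300)),cv2.resize(w["pixels"],(400,300))]))
E
```

```text
[ 391.55906374 -162.19335485   41.6607809 ] [ 0.1 -0.4 -4.4]
268 146
```

View pics/t2.png

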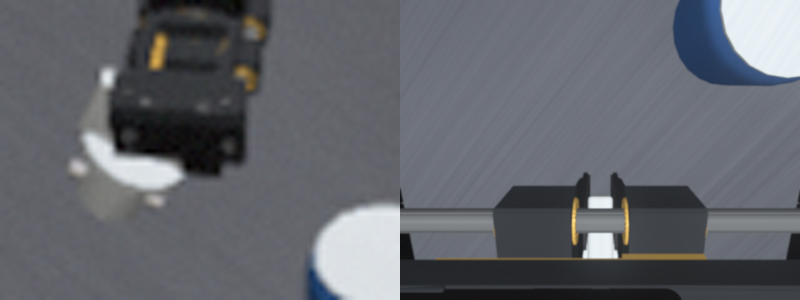

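The plug has tilted with its handle towards tool +x. The pins show at crop (78,167) and (155,200). I'll measure the tilt from these in the grip plane.

```bash
cat >> h.py <<'E'
def onplane(r,u,v,p,R):
    "pixel onto the tool's y=0 plane; returns tool x,z"
    o,d=ray(r,u,v); n=R[:,1]; P=o+d*((p-o)@n)/(d@n); return (R.T@(P-p))[[0,2]]
E
python3 - <<'E'
from h import *
s=dict(np.load("s6.npz")); p,R=tool()
hsv=cv2.cvtColor(s["pixels"],cv2.COLOR_BGR2GRAY).astype(int)
print(hsv[124:164,240:268].tolist().__str__().replace("], [","]\n["))
for u,v in ((243.6,149.4),(259,156),(249.6,131)): print(onplane(s,u,v,p,R).round(1))
E
```

```text
[[99, 96, 99, 99, 95, 100, 98, 99, 97, 95, 101, 97, 98, 85, 64, 53, 54, 57, 63, 146, 152, 85, 57, 57, 56, 57, 62, 63]
[99, 98, 99, 101, 100, 100, 97, 98, 97, 99, 98, 96, 98, 78, 52, 55, 58, 53, 86, 144, 136, 75, 57, 55, 59, 58, 56, 58]
[97, 98, 99, 99, 103, 99, 98, 98, 97, 98, 98, 97, 93, 75, 42, 51, 57, 48, 118, 158, 126, 64, 54, 58, 58, 60, 57, 57]
[99, 98, 97, 97, 96, 99, 102, 100, 97, 100, 100, 97, 90, 60, 41, 50, 58, 45, 125, 161, 115, 55, 54, 50, 55, 55, 49, 51]
[97, 99, 96, 97, 97, 97, 99, 99, 99, 100, 99, 96, 88, 63, 32, 52, 58, 58, 142, 166, 100, 36, 36, 32, 38, 40, 41, 43]
[98, 97, 98, 99, 96, 97, 98, 98, 121, 141, 132, 106, 85, 63, 45, 51, 58, 67, 118, 123, 76, 40, 37, 38, 37, 37, 38, 38]
[99, 99, 98, 98, 95, 98, 97, 94, 165, 206, 175, 109, 71, 65, 59, 58, 59, 59, 57, 58, 57, 53, 54, 49, 52, 52, 47, 47]
[97, 98, 101, 100, 99, 97, 100, 92, 186, 227, 175, 75, 55, 56, 54, 58, 58, 55, 55, 57, 58, 58, 57, 57, 57, 61, 59, 59]
[97, 100, 98, 99, 99, 100, 100, 104, 172, 215, 158, 54, 58, 55, 55, 54, 58, 57, 56, 58, 58, 56, 57, 55, 58, 57, 58, 57]
[98, 97, 100, 102, 100, 98, 100, 11
[... 3238 characters left out ...]
1, 99, 100, 100, 99, 101, 97]
[101, 99, 102, 99, 98, 97, 96, 111, 118, 111, 110, 107, 105, 97, 96, 96, 100, 101, 99, 99, 97, 98, 99, 99, 96, 99, 100, 99]
[97, 99, 100, 99, 100, 98, 102, 98, 101, 105, 104, 104, 102, 99, 98, 101, 98, 98, 102, 99, 99, 96, 98, 98, 99, 99, 100, 100]
[99, 99, 99, 101, 101, 99, 99, 98, 99, 101, 101, 103, 102, 102, 99, 97, 98, 102, 99, 99, 101, 101, 99, 99, 98, 100, 99, 100]
[99, 99, 99, 101, 99, 99, 99, 100, 100, 99, 99, 101, 101, 103, 101, 99, 98, 99, 100, 100, 97, 99, 101, 102, 100, 98, 96, 100]
[99, 98, 97, 99, 101, 99, 100, 101, 98, 100, 102, 100, 100, 103, 101, 102, 101, 102, 99, 101, 99, 100, 99, 99, 99, 98, 97, 101]]
[-73.5  12.6]
[-29.3  34.2]
[-51.4 -59.1]
```

Emit:
step_arm(moves=[{"tx":4,"ty":0,"tz":3,"roll":0},{"tx":7,"ty":0,"tz":5.5,"roll":0},{"tx":10,"ty":0,"tz":8,"roll":0},{"tx":10,"ty":0,"tz":8,"roll":0}])

```text
t: 7.6
eef_pos: [384.5, -154.0, 33.4]
tcp_rot: [3.141, 0.0, 2.277]
ft_force: [-0.8, 1.1, 5.9]
opening: 0.144
grip_force: 30.0
```

```bash
python3 - <<'E'
from h import *
s=shot("scene","s7"); p,R=tool(); print(p,(R.T@env.state()["ft_force"]).round(1))
g=cv2.cvtColor(s["pixels"],6).astype(int)
print(g[126:166,240:268].tolist().__str__().replace("], [","]\n[").replace(" ",""))
E
```

```text
[ 384.53852127 -154.09593005   33.47875893] [ 2.1  0.7 -5.2]
[[96,98,96,101,101,99,99,103,98,97,97,96,99,97,99,97,98,91,71,47,52,58,47,114,139,102,58,53]
[97,97,97,96,99,98,98,99,99,99,97,101,96,98,98,99,99,88,66,52,54,58,56,147,161,96,59,57]
[99,96,100,99,98,96,99,99,100,98,99,98,98,96,99,98,97,80,60,54,53,57,77,150,147,80,56,59]
[99,97,98,96,96,97,98,101,99,100,98,97,97,100,124,120,95,74,52,55,55,53,100,149,132,73,59,58]
[100,100,98,100,98,100,101,97,98,103,99,99,101,111,172,186,146,99,34,47,58,50,128,157,109,53,50,50]
[98,99,99,99,99,99,99,100,99,98,99,101,107,142,201,225,218,149,45,52,58,50,137,151,85,33,30,26]
[100,100,99,99,99,98,97,97,100,99,99,101,115,154,209,218,199,139,60,60,58,57,109,107,58,43,42,40]
[101,99,102,99,100,97,99,100,100,97,101,109,125,145,174,160,98,58,56,52,59,55,59,57,60,61,59,58]
[99,99,99,97,99,97,99,98,99,100,111,122,132,132,103,62,57,57,54,57,56,55,57,54,58,60,60,58]
[98,101,99,99,97,97,101,100,101,106,120,131,130,129,104,62,57,60,56,59,60,57,56,57,57,56,60,61]
[98,97,98,99,100,101,97,98,103,115,127,132,130,126,94,54,55,74,77,60,60,60,58,55,56,55,58,58]

[... 2239 characters left out ...]
100,95,101,101,96,102,107,102,103,99,89,87,90,97,99,101,101,101,98,97,98,99,98,101,102]
[100,101,101,99,102,97,100,101,101,94,95,97,100,94,96,97,101,99,99,101,98,100,100,97,99,100,99,100]
[97,97,100,101,100,102,101,100,100,100,99,103,102,103,98,98,100,100,100,99,101,97,99,99,99,98,97,98]
[99,99,101,100,102,100,102,101,100,102,101,102,104,102,102,101,99,99,101,99,102,99,99,98,99,96,99,100]
[98,99,97,100,99,100,101,101,101,100,101,99,100,103,102,102,99,100,100,100,99,100,97,101,99,100,99,100]
[100,98,99,99,99,98,100,101,100,97,101,100,100,101,100,101,103,101,99,102,99,99,102,98,100,100,99,98]
[102,101,100,97,102,100,98,98,99,99,99,99,99,101,100,100,103,102,102,100,99,99,100,100,99,100,98,101]]
```

```bash
python3 - <<'E'
from h import *
s=dict(np.load("s7.npz")); p,R=tool()
A,B,C=[onplane(s,u,v,p,R) for u,v in ((244.9,147.8),(259,156.3),(253.3,130.3))]
d=B-A; m=(A+B)/2; print(A,B,C,np.degrees(np.arctan2(d[1],d[0])),np.linalg.norm(d))
c=C-m; print("corner vec",c,np.linalg.norm(c),"tilt",24.7+np.degrees(np.arctan2(c[0],-c[1])))
for th in (30,32,34,36,38):
    a=np.radians(th); up=np.array([np.sin(a),-np.cos(a)]); print(th,"grasp pt in plug: x,z",((np.array([0,-18.8])-m)@np.array([np.cos(a),np.sin(a)])).round(1),((np.array([0,-18.8])-m)@up+14).round(1))
E
```

```text
[-79.95664659  -2.33601684] [-40.14887121  27.28336298] [-51.514812   -70.81998962] 36.65146625717301 49.61820877706157
corner vec [  8.5379469  -83.29366268] 83.73010677556374 tilt 30.552614846088662
30 grasp pt in plug: x,z 36.4 71.1
32 grasp pt in plug: x,z 34.4 72.3
34 grasp pt in plug: x,z 32.3 73.5
36 grasp pt in plug: x,z 30.2 74.6
38 grasp pt in plug: x,z 28.1 75.6
```

Tilt is about 33°. I'll lift and carry the plug to the pre-insertion pose by the neck.

```bash
python3 - <<'E'
from h import *
print(delta([426.7,150.3,243.5],192.56))
E
```

```text
(array([ 204.3,  229.6, -210. ]), np.float64(-1.084))
```

Emit:
step_arm(moves=[{"tx":0,"ty":0,"tz":-20,"roll":0},{"tx":0,"ty":0,"tz":-50,"roll":0},{"tx":0,"ty":0,"tz":-85,"roll":0},{"tx":0,"ty":0,"tz":-120,"roll":0},{"tx":0,"ty":0,"tz":-155,"roll":0},{"tx":0,"ty":0,"tz":-190,"roll":-0.05},{"tx":0,"ty":0,"tz":-215,"roll":-0.15},{"tx":0,"ty":20,"tz":-218,"roll":-0.25},{"tx":20,"ty":45,"tz":-218,"roll":-0.35},{"tx":40,"ty":75,"tz":-218,"roll":-0.45},{"tx":65,"ty":105,"tz":-218,"roll":-0.55},{"tx":90,"ty":130,"tz":-218,"roll":-0.65}])

```text
t: 8.65
eef_pos: [425.1, 0.2, 251.0]
tcp_rot: [3.141, -0.001, 2.931]
ft_force: [0.6, -0.9, -4.4]
opening: 0.146
grip_force: 30.0
```

```bash
python3 - <<'E'
from h import *
print(env.state()["opening"]); print(delta([426.7,150.3,243.5],192.56))
E
```

```text
0.14624734814397697
(array([ 29.8, 147.1,   7.6]), np.float64(-0.43))
```

Emit:
step_arm(moves=[{"tx":7,"ty":35,"tz":0,"roll":-0.1},{"tx":15,"ty":70,"tz":0,"roll":-0.2},{"tx":22,"ty":105,"tz":3,"roll":-0.3},{"tx":27,"ty":130,"tz":5,"roll":-0.4},{"tx":29,"ty":145,"tz":6,"roll":-0.43},{"tx":29,"ty":145,"tz":6,"roll":-0.43},{"tx":29,"ty":145,"tz":6,"roll":-0.43}])

```text
t: 9.23
eef_pos: [427.2, 146.7, 244.8]
tcp_rot: [-3.142, -0.002, -2.925]
ft_force: [-0.3, -0.9, -3.4]
opening: 0.146
grip_force: 30.0
```

```bash
python3 - <<'E'
from h import *
s=shot("scene","s8"); t=shot("top","t8"); w=shot("wrist","w8"); p,R=tool(); print(p,R.round(3).tolist(),env.state()["opening"],delta([426.7,150.3,243.5],192.56))
us,vs=map(int,proj(s,p+R@np.array([-55,0,0]))); ut,vt=map(int,proj(t,p+R@np.array([-55,0,0]))); print(us,vs,ut,vt)
a=cv2.resize(s["pixels"][vs-60:vs+60,us-80:us+80],(800,600),interpolation=cv2.INTER_CUBIC)
cv2.imwrite("pics/v8.png",a)
E
```

```text
[427.65755231 145.53480395 245.29119903] [[-0.977, -0.212, -0.001], [-0.212, 0.977, -0.0], [0.001, -0.0, -1.0]] 0.14694757003254744 (array([-0.1,  4.9,  1.8]), np.float64(-0.006))
336 174 259 242
```

View pics/v8.png

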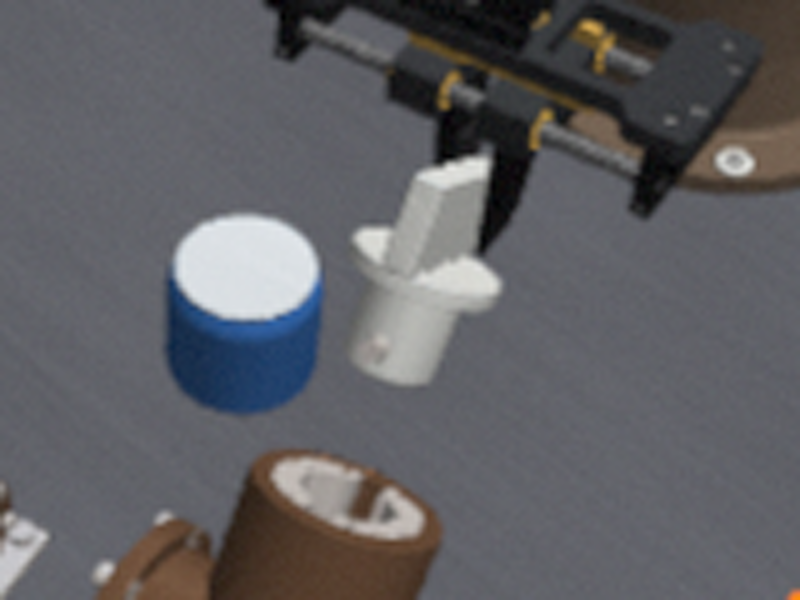

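The crop shows the plug held tilted and nearly parallel to the neck. The bar's end face runs from (429,184) to (400,272), the pin tip is at (377,348), and the mouth is at about (355,500). I'll measure the in-hand pose from these.

```bash
cat > pose.py <<'E'
from h import *
from scipy.optimize import least_squares
def inplane(r,obs,p,R):
    "obs: list of (u,v,plug x,plug z); fit tool-plane origin (x, up) and tilt"
    Q=np.array([onplane(r,u,v,p,R)*[1,-1] for u,v,_,_ in obs]); L=np.array([o[2:] for o in obs],float)
    def f(q):
        a=q[2]; M=np.array([[np.cos(a),np.sin(a)],[-np.sin(a),np.cos(a)]]); return ((L@M.T+q[:2])-Q).ravel()
    s=least_squares(f,[-50,-50,.55]); return s.x,s.fun.reshape(-1,2)
E
python3 - <<'E'
from pose import *
s=dict(np.load("s8.npz")); p,R=tool()
f=lambda u,v:(336-80+u/5-.4,174-60+v/5-.4)
obs=[(*f(429,184),-35,90),(*f(400,272),-35,50),(*f(377,348),-28.5,14)]
q,res=inplane(s,obs,p,R); a=q[2]; print(q[:2],np.degrees(a),res.round(1).tolist())
g=np.array([0,18.8])-q[:2]; print("grasp in plug",g@[np.cos(a),-np.sin(a)],g@[np.sin(a),np.cos(a)])
# mouth in the same view
print("mouth proj crop",(proj(s,[520.6,171.2,165])-[256,114])*5)
E
```

```text
[-55.00860711 -33.81283533] 26.30360031842675 [[0.9, 0.3], [-1.4, 0.3], [0.6, -0.6]]
grasp in plug 25.998742827741708 71.54105583078587
mouth proj crop [345.59636433 494.75928087]
```

```bash
python3 - <<'E'
from pose import *
w=dict(np.load("w8.npz")); g=cv2.cvtColor(w["pixels"],6).astype(int); p,R=tool(); print(p)
for v in range(246,300,4):
    row=g[v,255:305]; d=np.diff(row); i=np.argmax(d[:26]); j=24+np.argmin(d[24:]); print(v,i+255.5,j+255.5,(i+j+511)/2,row[20:30:3])
print("y=0 at col", [proj(w,p+R@np.array([x,0,z])) for x,z in ((10,-35),(20,-20))], proj(w,p+R@np.array([10,1,-35])))
print(proj(dict(np.load("w4.npz")),p))
E
```

```text
[427.65755231 145.53480395 245.29119903]
246 265.5 294.5 280.0 [233 233 234 233]
250 265.5 294.5 280.0 [240 240 241 241]
254 265.5 294.5 280.0 [237 237 237 237]
258 265.5 294.5 280.0 [239 238 239 239]
262 265.5 294.5 280.0 [236 237 237 236]
266 265.5 294.5 280.0 [235 236 236 236]
270 265.5 294.5 280.0 [240 240 240 240]
274 265.5 294.5 280.0 [209 210 208 208]
278 263.5 297.5 280.5 [247 246 245 247]
282 262.5 297.5 280.0 [250 249 249 250]
286 262.5 297.5 280.0 [250 249 249 250]
290 262.5 297.5 280.0 [245 244 244 246]
294 260.5 280.5 270.5 [86 87 86 86]
298 255.5 286.5 271.0 [143 145 144 145]
y=0 at col [array([279.80514671, 273.24375259]), array([279.87545574, 237.19528119])] [282.34513975 273.2480776 ]
[-1046.58974356  1247.0720569 ]
```

```bash
python3 - <<'E'
from pose import *
from neck import fit
r=dict(np.load("s8.npz")); hsv=cv2.cvtColor(r["pixels"],cv2.COLOR_BGR2HSV)
m=((hsv[...,1]<60)&(hsv[...,2]>95)).astype(np.uint8)
k=np.zeros_like(m); k[200:228,306:346]=m[200:228,306:346]
print(k[200:228,306:346].tolist().__str__().replace("], [","\n").replace(", ",""))
n,L,st,_=cv2.connectedComponentsWithStats(k); print(st)
big=np.isin(L,[i for i in range(1,n) if st[i][4]>40]); hull=cv2.convexHull(np.argwhere(big)[:,::-1].astype(np.float32))[:,0]
print(fit(r,hull,12.56))
E
```

```text
[[1111111111111111111111111111111111111111
1111111111111111111111111111111111111111
1111111111111111111111111111111111111111
1111111111111011111111111111111111111111
1111000000000011111111111111111111111111
1100000000111000000111111111111111111111
0000011111111111110011111111111111111111
0000011111111111111000011011111111111111
0000111111111111111111000001111111111111
0000111111111111111111100001111111111111
0000011111111111111111000000011111111111
0000011111111111111111000001100111111111
0000001111111111111111000011110011111111
0000000111111111111110000111111000011111
0000000001111111111110000111111110011111
0000000000111111111100000111111111000111
0000000000001111111100001110111111100011
0000000000000011111110001111111111100111
0000000000000000111111111111111111100011
0000000000000000011111111111111111100011
0000000000000000000011111111111111000011
0000000000000000000000000111111110000011
0000000000000000000000000000000000000001
0000000000000000000000000000000000000001
0000000000000000000000000000000000000011
0000000000000000000000000000000000000011
0000000000000000000000000000000000000111
0000000000000000000000000000000000000111]]
[[     0      0    560    420 234583]
 [   306    200     40     28    617]]
(array([494.43422755, 186.75849079,  79.86158113]), np.float64(2.279282324481492))
```

```bash
python3 - <<'E'
from pose import *
from neck import fit
r=dict(np.load("s8.npz"))
pts=[(316,204.7),(318,204.7),(311,206),(323.4,206),(324.4,207),(309.7,208),(309.7,209),(310.6,211),(311.7,212),(335.3,212),(336.3,213),(314.6,214),(338.2,214),(339.3,215),(317.6,216),(340.4,217),(340.4,219),(322.6,219),(325.6,220),(339.3,220),(331,221.4),(338.3,221.3)]
C,e=fit(r,pts,12.56); print(C,e)
p,R=tool(); M=np.array([*C[:2],165]); d=R.T@(M-p); print("mouth in tool (scene)",d, "wrist-based",R.T@(np.array([520.6,171.2,165])-p))
E
```

```text
[520.76495498 171.35117556  35.27209267] 1.3283192846303589
mouth in tool (scene) [-96.51031609   5.50702326  80.23454181] wrist-based [-96.31707592   5.39422957  80.23466013]
```

Emit:
step_arm(moves=[{"tx":-12,"ty":5.4,"tz":0,"roll":-0.006},{"tx":-20,"ty":5.4,"tz":10,"roll":-0.006},{"tx":-28,"ty":5.4,"tz":22,"roll":-0.006},{"tx":-34,"ty":5.4,"tz":32,"roll":-0.006},{"tx":-36,"ty":5.4,"tz":38,"roll":-0.006},{"tx":-36,"ty":5.4,"tz":38,"roll":-0.006},{"tx":-36,"ty":5.4,"tz":38,"roll":-0.006},{"tx":-36,"ty":5.4,"tz":38,"roll":-0.006}])

```text
t: 10.05
eef_pos: [461.7, 159.2, 207.7]
tcp_rot: [3.142, 0.0, -2.921]
ft_force: [0.2, -0.5, -4.0]
opening: 0.143
grip_force: 30.0
```

```bash
python3 - <<'E'
from pose import *
s=shot("scene","s9"); p,R=tool(); M=np.array([520.7,171.2,165]); print(p,"TCP rel mouth in tool",(R.T@(p-M)).round(2),np.degrees(np.arctan2(R[1,0],R[0,0]))%360,(R.T@env.state()["ft_force"]).round(1))
u,v=map(int,proj(s,M)); print(u,v)
cv2.imwrite("pics/v9.png",cv2.resize(s["pixels"][v-60:v+30,u-60:u+60],(800,600),interpolation=cv2.INTER_CUBIC))
E
```

```text
[461.73950917 159.24635147 207.88584064] TCP rel mouth in tool [ 60.12   1.27 -42.93] 192.6650609389975 [0.3 0.5 2.7]
325 212
```

View pics/v9.png

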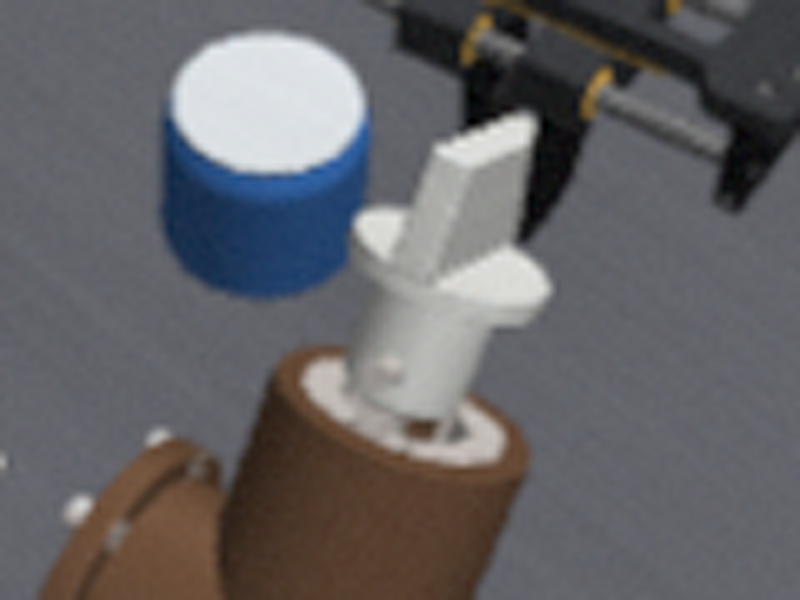

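```bash
python3 - <<'E'
from pose import *
s=dict(np.load("s9.npz")); p,R=tool(); M=np.array([520.7,171.2,165])
f=lambda u,v:(265+u*.15-.4,152+v*.15-.4)
obs=[(*f(450,158),-35,90),(*f(415,276),-35,50),(*f(385,370),-28.5,14)]
q,res=inplane(s,obs,p,R); print(q[:2],np.degrees(q[2]),res.round(1).tolist())
d=R.T@(p-M); print("tip rel mouth (tx,up)",q[0]+d[0],q[1]-d[2])
g=cv2.cvtColor(s["pixels"],6).astype(int)
print(g[168:220,310:350].tolist().__str__().replace("], [","]\n[").replace(" ",""))
E
```

```text
[-57.91844657 -28.90722433] 25.35103774161687 [[1.0, -1.1], [-2.3, 2.3], [1.2, -1.3]]
tip rel mouth (tx,up) 2.200270541266022 14.017826956716242
[[225,225,225,224,224,223,224,224,222,173,96,101,99,103,100,99,100,101,99,96,100,97,99,87,53,16,16,17,22,27,23,31,64,84,67,40,23,27,23,27]
[223,225,226,227,225,223,223,222,217,163,95,98,99,100,102,97,99,100,99,100,98,99,98,88,53,16,12,15,19,36,107,138,149,163,136,75,20,27,25,25]
[222,223,224,224,225,223,224,224,202,138,98,100,102,101,99,102,99,97,101,99,98,98,98,87,58,7,22,57,123,149,186,216,216,217,187,108,12,10,25,28]
[224,222,222,223,221,224,226,220,173,101,94,100,100,100,100,100,103,98,100,101,99,97,97,87,61,105,137,148,206,225,217,216,217,219,189,113,13,11,10,19]
[223,222,223,222,223,223,222,192,134,84,89,94,99,99,99,99,100,99,98,100,97,97,110,149,155,187,219,218,219,218,220,221,220,220,172,74,14,14,16,16]
[223,223,223,224,224,220,196,145,97,84,87,94,97,99,101,100,102,100,98,104,139,157,166,215,225,219,219,220,221,221,220,220,216,206,150,44,16,19,13,11]
[223,224,223,222,221,200,148,99,87,77,86,97,98,99,97,100,100,98,98,112,182,220,220,2
[... 6075 characters left out ...]
1,142,157,163,163,157,152,141,118,90,70,71,70,97,135,138,109,140,183,189,189,174,133,92,81,90,95,100,98,100,99,101,100]
[49,54,59,67,76,79,84,100,128,151,158,160,155,157,146,112,79,68,65,67,113,141,123,94,110,158,186,191,192,172,123,79,81,92,101,102,101,99,101,102]
[51,53,57,56,66,76,79,78,87,111,135,148,159,172,168,141,105,93,85,93,133,143,109,100,121,155,182,191,192,188,148,85,78,89,97,101,102,101,99,100]
[52,57,55,55,58,61,70,78,78,80,86,113,148,171,179,168,150,153,146,149,165,160,142,149,175,190,190,190,189,183,144,90,79,82,92,100,100,101,101,100]
[53,52,59,58,57,61,61,65,73,80,78,82,89,117,136,134,149,176,188,190,189,188,190,190,190,187,188,188,191,172,121,81,79,79,88,99,97,99,102,103]]
```

```bash
python3 - <<'E'
from pose import *
s=dict(np.load("s9.npz")); p,R=tool(); M=np.array([520.7,171.2,165])
for th in (22,24,26,28,30,32,34):
    a=np.radians(th); n=R@np.array([np.sin(a),0,-np.cos(a)]); o=M+n*12
    A,B=proj(s,o+n*8),proj(s,o+n*38); print(th,((A-B)[0]/(A-B)[1]).round(3))
E
```

```text
22 -0.324
24 -0.337
26 -0.351
28 -0.364
30 -0.377
32 -0.39
34 -0.402
```

Emit:
step_arm(moves=[{"tx":4.7,"ty":-1.3,"tz":2.9,"roll":0},{"tx":3,"ty":-1.3,"tz":6,"roll":0},{"tx":0.5,"ty":-1.3,"tz":10,"roll":0},{"tx":-2,"ty":-1.3,"tz":14,"roll":0},{"tx":-4.5,"ty":-1.3,"tz":18,"roll":0},{"tx":-6.5,"ty":-1.3,"tz":20.7,"roll":0},{"tx":-6.5,"ty":-1.3,"tz":20.7,"roll":0},{"tx":-6.5,"ty":-1.3,"tz":20.7,"roll":0}])

```text
t: 10.77
eef_pos: [465.7, 159.0, 186.2]
tcp_rot: [3.142, -0.007, -2.92]
ft_force: [-15.0, -4.9, 6.6]
opening: 0.146
grip_force: 34.0
```

```bash
cat >> h.py <<'E'
def rel(M=np.array([520.7,171.2,165])):
    p,R=tool(); s=env.state(); print("rel mouth tool",(R.T@(p-M)).round(2),"F",(R.T@s["ft_force"]).round(1),"M",(R.T@s["moment"]).round(2),"yaw",(np.degrees(np.arctan2(R[1,0],R[0,0]))%360).round(2),"q",s["joints"].round(2),"t",s["t"]); return p,R
E
python3 - <<'E'
from pose import *
rel(); s=shot("scene","s10"); M=[520.7,171.2,165]; u,v=map(int,proj(s,M))
cv2.imwrite("pics/v10.png",cv2.resize(s["pixels"][v-60:v+30,u-60:u+60],(800,600),interpolation=cv2.INTER_CUBIC))
E
```

```text
rel mouth tool [ 56.45   0.15 -20.87] F [15.8 -1.4 -6.5] M [0.1  2.65 0.11] yaw 192.68 q [ 0.19  0.34  1.91 -0.    0.9  -1.6 ] t 10.7667
```

View pics/v10.png

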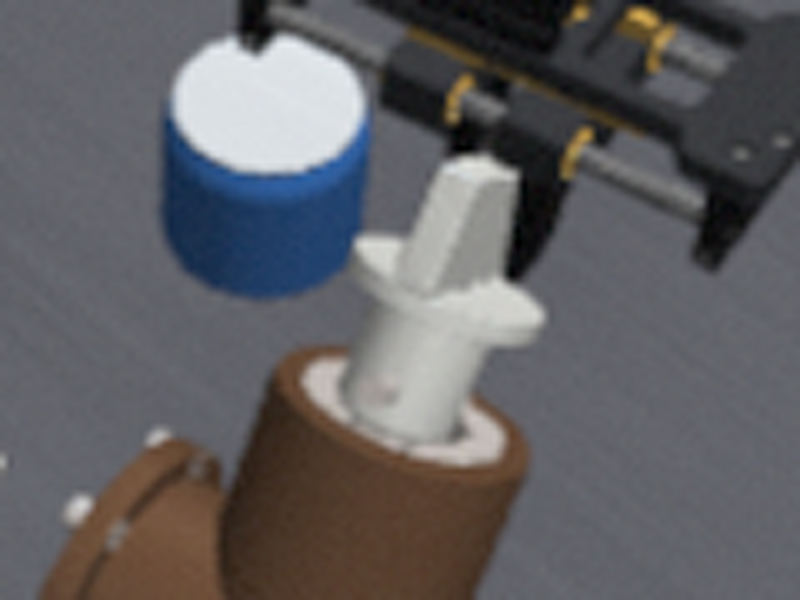

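```bash
python3 - <<'E'
from pose import *
s=dict(np.load("s10.npz")); p,R=tool(); M=np.array([520.7,171.2,165])
f=lambda u,v:(265+u*.15-.4,152+v*.15-.4)
obs=[(*f(453,179),-35,90),(*f(418,290),-35,50),(*f(382,388),-28.5,14)]
q,res=inplane(s,obs,p,R); a=q[2]; print(q[:2],np.degrees(a),res.round(1).tolist())
d=R.T@(p-M); t=np.array([q[0]+d[0],q[1]-d[2]]); l=np.radians(32)
print("tip rel mouth h,lat",t@[np.sin(l),np.cos(l)],t@[np.cos(l),-np.sin(l)])
g=np.array([0,18.8])-q[:2]; print("grasp in plug",g@[np.cos(a),-np.sin(a)],g@[np.sin(a),np.cos(a)])
for P in ([500,150,165],): pass
# where tip circle & pin would project for this pose
n=R@np.array([np.sin(a),0,-np.cos(a)]); o=p+R@np.array([q[0],0,-q[1]]); x=R@np.array([np.cos(a),0,np.sin(a)])
for nm,P in (("tip",o),("flangeC",o+50*n),("bar-x top",o-35*x+90*n),("bar+x top",o+35*x+90*n),("pin-",o-28.5*x+14*n)): print(nm,((proj(s,P)-[265,152])/.15).round())
E
```

```text
[-54.60767756 -20.33839   ] 30.341984883823137 [[2.0, -0.1], [-3.3, 2.1], [1.3, -2.0]]
tip rel mouth h,lat 1.4129681740040652 1.2877663634370933
grasp in plug 27.35666899783765 61.36305632390841
tip [404. 402.]
flangeC [456. 265.]
bar-x top [454. 172.]
bar+x top [540. 132.]
pin- [381. 386.]
```

```bash
python3 - <<'E'
from pose import *
M=np.array([520.7,171.2,165]); l=np.radians(32)
s=dict(np.load("s9.npz")); p,R=tool(); p9=np.array([461.74,159.25,207.89])
f=lambda u,v:(265+u*.15,152+v*.15)
def rep(s,obs,p):
    q,res=inplane(s,obs,p,R); a=q[2]; d=R.T@(p-M); t=np.array([q[0]+d[0],q[1]-d[2]]); g=np.array([0,18.8])-q[:2]
    print("tilt",np.degrees(a).round(1),"h,lat",(t@[np.sin(l),np.cos(l)]).round(1),(t@[np.cos(l),-np.sin(l)]).round(1),"grasp",(g@[np.cos(a),-np.sin(a)]).round(1),(g@[np.sin(a),np.cos(a)]).round(1),res.round(1).tolist())
rep(s,[(332.3,175,-35,90),(328.5,192.5,-35,50),(322.8,207,-28.5,14)],p9)
g=cv2.cvtColor(dict(np.load("s10.npz"))["pixels"],6).astype(int)
print(g[174:216,318:342].tolist().__str__().replace("], [","]\n[").replace(" ",""))
E
```

```text
tilt 24.1 h,lat 14.0 -0.1 grasp 28.3 66.7 [[2.6, -3.2], [-6.2, 5.4], [3.6, -2.2]]
[[90,79,89,100,98,97,99,99,99,98,99,99,98,78,40,8,9,18,40,65,54,28,25,23]
[84,69,85,96,98,97,97,97,99,96,101,102,99,86,69,92,128,137,134,148,122,54,30,23]
[72,62,84,99,97,99,96,100,98,99,97,99,101,131,158,176,209,216,208,209,185,133,82,37]
[68,67,87,101,97,97,99,99,98,95,98,94,115,175,211,213,212,214,211,212,212,196,162,132]
[61,66,86,101,101,99,98,100,98,97,98,90,142,179,180,187,205,210,210,207,198,194,193,189]
[61,68,88,97,97,99,99,98,99,99,98,113,162,183,180,184,187,192,194,176,159,151,144,147]
[58,75,91,100,98,96,99,101,98,98,98,144,177,180,181,185,187,192,171,148,149,145,147,142]
[57,79,96,97,96,97,98,98,100,100,100,154,185,185,181,183,184,185,161,145,144,146,145,127]
[62,77,93,98,100,97,100,98,97,96,125,163,182,186,183,181,184,168,145,144,146,146,142,124]
[62,83,96,100,97,98,97,96,96,97,148,181,180,185,186,183,182,161,144,145,147,145,147,113]
[61,84,97,97,100,97,96,99,98,113,159,184,181,184,186,186,172,151,146,149,145,146,146,109]
[63,80,95,96,100,100,100,97,97,138,171,179,181,184,185,192,168,143,
[... 2211 characters left out ...]
,177,169,154,122,96,100,100,101,102]
[137,153,157,160,171,184,183,187,192,194,194,193,188,186,179,171,162,138,109,101,99,101,99,101]
[144,154,159,156,160,163,169,183,192,193,193,190,185,181,178,166,156,124,95,99,99,100,102,101]
[146,157,156,155,153,148,162,187,194,194,190,188,183,178,172,161,152,124,92,93,99,99,98,100]
[149,160,158,161,159,157,174,192,193,192,190,186,181,175,167,154,160,143,100,84,93,98,96,98]
[145,162,169,172,178,184,192,192,193,189,188,182,180,171,162,152,171,174,142,111,88,85,96,101]
[129,147,165,175,181,186,191,192,191,188,185,179,174,168,158,139,159,189,190,167,124,93,84,94]
[131,141,146,158,174,186,191,192,188,188,183,175,171,163,151,119,139,181,190,189,176,134,91,79]]
```

```bash
cat >> pose.py <<'E'
M=np.array([520.7,171.2,165]); l=np.radians(32)
def rep(s,obs,p,R):
    q,res=inplane(s,obs,p,R); a=q[2]; d=R.T@(p-M); t=np.array([q[0]+d[0],q[1]-d[2]]); g=np.array([0,18.8])-q[:2]
    print("tilt",np.degrees(a).round(1),"h,lat",(t@[np.sin(l),np.cos(l)]).round(1),(t@[np.cos(l),-np.sin(l)]).round(1),"grasp",(g@[np.cos(a),-np.sin(a)]).round(1),(g@[np.sin(a),np.cos(a)]).round(1),res.round(1).tolist())
E
python3 - <<'E'
from pose import *
p,R=tool(); p9=np.array([461.74,159.25,207.89])
rep(dict(np.load("s9.npz")),[(333,175.3,-35,90),(326.5,192.5,-35,50),(322.8,207,-28.5,14)],p9,R)
rep(dict(np.load("s10.npz")),[(333.7,178.5,-35,90),(327.3,195.3,-35,50),(323,209.4,-28.5,14)],p,R)
E
```

```text
tilt 28.1 h,lat 11.8 -5.9 grasp 29.6 70.4 [[-0.2, 1.2], [1.0, -1.5], [-0.8, 0.3]]
tilt 31.3 h,lat -0.0 5.0 grasp 22.6 63.3 [[0.7, 1.4], [-0.0, -0.3], [-0.7, -1.1]]
```

Emit:
step_arm(moves=[{"tx":3,"ty":0,"tz":-3,"roll":0},{"tx":6.5,"ty":0,"tz":-6.8,"roll":0},{"tx":6.5,"ty":0,"tz":-6.8,"roll":0},{"tx":6.5,"ty":0,"tz":-6.8,"roll":0}])

```text
t: 11.15
eef_pos: [462.4, 158.1, 193.8]
tcp_rot: [3.142, 0.001, -2.92]
ft_force: [0.7, 0.7, -2.5]
opening: 0.147
grip_force: 34.0
```

```bash
python3 - <<'E'
from pose import *
rel(); s=shot("scene","s11"); g=cv2.cvtColor(s["pixels"],6).astype(int)
print(g[166:215,318:345].tolist().__str__().replace("], [","]\n[").replace(" ",""))
E
```

```text
rel mouth tool [ 59.72   0.06 -28.84] F [-0.9  0.5  2.5] M [-0.06  0.16  0.03] yaw 192.68 q [ 0.19  0.32  1.91  0.    0.91 -1.6 ] t 11.15
[[217,164,100,100,98,99,98,100,93,78,62,43,30,27,26,54,60,34,18,23,37,48,49,41,44,47,56]
[225,176,99,101,100,102,100,101,102,103,93,76,60,42,33,31,14,11,16,4,22,32,42,33,32,31,33]
[223,173,96,103,101,102,100,100,102,102,99,101,94,78,56,31,21,16,0,5,25,38,42,30,23,24,23]
[218,161,99,102,99,102,100,98,98,98,98,94,99,101,78,40,16,11,15,24,34,38,34,24,23,29,23]
[199,138,93,100,100,101,103,99,99,99,98,99,101,98,84,39,15,12,15,23,37,32,24,25,21,21,25]
[172,102,93,97,98,101,101,100,101,100,98,99,101,100,85,58,56,69,85,126,135,113,77,36,28,23,25]
[134,88,87,96,99,100,99,99,100,100,100,99,98,97,118,144,153,152,166,203,214,195,160,120,79,38,25]
[95,85,87,97,100,98,97,98,101,99,100,101,97,101,158,205,209,210,212,212,210,212,209,196,162,113,54]
[87,79,88,99,98,96,97,99,98,100,99,100,98,122,163,180,187,203,212,218,213,205,202,197,196,153,72]
[85,70,84,98,98,97,98,99,101,99,98,99,95,149,179,179,182,186,187,203,198,180,165,155,148,109,39]
[74,70,87,100,99,98,99,9
[... 3392 characters left out ...]
95,192,189,185,178,171,162,141,112,99,100,100,100,98,99,100,99]
[129,148,162,164,164,165,176,188,193,194,193,189,185,183,175,165,158,129,101,99,98,100,99,101,101,99,98]
[133,140,158,172,179,180,184,189,194,192,190,189,185,179,172,162,148,118,95,102,99,99,101,102,103,101,100]
[158,145,145,158,170,177,187,192,193,192,189,184,179,173,166,156,135,104,89,93,100,100,100,99,101,100,100]
[160,157,150,141,147,160,178,188,190,191,186,183,178,171,160,154,152,136,98,84,92,96,100,102,101,99,100]
[166,160,161,156,153,145,149,162,171,177,180,177,172,168,159,152,171,172,143,112,86,84,94,101,101,99,100]
[163,160,162,163,163,154,144,127,124,131,141,144,150,152,148,140,168,190,192,169,124,90,86,94,100,101,97]]
```

```bash
python3 - <<'E'
from pose import *
p,R=tool(); s=dict(np.load("s11.npz"))
rep(s,[(334.7,174.4,-35,90),(327.6,191.6,-35,50),(323.6,206,-28.5,14)],p,R)
# predicted visible lower edge of the tip (bevel r=17..20) for candidate poses: lowest row of circle
for lat in (-3,0,3,6):
  for h in (4,7,10):
    a=np.radians(31); n=R@np.array([np.sin(a),0,-np.cos(a)]); x=R@np.array([np.cos(a),0,np.sin(a)]); y=R[:,1]
    n0=R@np.array([np.sin(l),0,-np.cos(l)]); x0=R@np.array([np.cos(l),0,np.sin(l)]); o=M+h*n0+lat*x0
    c=np.array([proj(s,o+17*(np.cos(t)*x+np.sin(t)*y)) for t in np.linspace(0,6.28,60)])
    sh=np.array([proj(s,o+20*n+20*(np.cos(t)*x+np.sin(t)*y)) for t in np.linspace(0,6.28,60)])
    print(lat,h,"lowest",c[c[:,1].argmax()].round(1),"shank z=20 cols",sh[:,0].min().round(1),sh[:,0].max().round(1),"row ctr",sh[:,1].mean().round(1))
E
```

```text
tilt 31.8 h,lat 9.0 -0.6 grasp 26.3 62.8 [[-0.1, 1.9], [1.5, -1.6], [-1.4, -0.3]]
-3 4 lowest [330.  215.7] shank z=20 cols 319.3 337.3 row ctr 203.5
-3 7 lowest [330.5 214.5] shank z=20 cols 319.8 337.8 row ctr 202.3
-3 10 lowest [331.  213.2] shank z=20 cols 320.3 338.3 row ctr 201.0
0 4 lowest [330.5 215.4] shank z=20 cols 319.9 337.8 row ctr 203.2
0 7 lowest [331.  214.2] shank z=20 cols 320.4 338.3 row ctr 202.0
0 10 lowest [331.5 212.9] shank z=20 cols 320.8 338.8 row ctr 200.7
3 4 lowest [331.1 215.1] shank z=20 cols 320.5 338.3 row ctr 202.9
3 7 lowest [331.6 213.8] shank z=20 cols 320.9 338.8 row ctr 201.7
3 10 lowest [332.1 212.6] shank z=20 cols 321.4 339.3 row ctr 200.4
6 4 lowest [331.6 214.7] shank z=20 cols 321.0 338.8 row ctr 202.6
6 7 lowest [332.1 213.5] shank z=20 cols 321.5 339.3 row ctr 201.4
6 10 lowest [332.6 212.3] shank z=20 cols 322.0 339.8 row ctr 200.2
```

```bash
python3 - <<'E'
from pose import *
p,R=tool(); t=shot("top","t11"); g=cv2.cvtColor(t["pixels"],6).astype(int)
a=np.radians(31.5); n=R@np.array([np.sin(a),0,-np.cos(a)]); x=R@np.array([np.cos(a),0,np.sin(a)])
for lat in (-3,0,3):
    n0=R@np.array([np.sin(l),0,-np.cos(l)]); x0=R@np.array([np.cos(l),0,np.sin(l)]); o=M+9*n0+lat*x0
    print(lat,"bar-x top",proj(t,o-35*x+90*n).round(1),"bar-x bot",proj(t,o-35*x+50*n).round(1),"flange far edge",proj(t,o-32*x+50*n).round(1),"pin",proj(t,o-28.5*x+14*n).round(1),"mouth",proj(t,M).round(1))
print(g[214:250,236:272].tolist().__str__().replace("], [","]\n[").replace(" ",""))
E
```

```text
-3 bar-x top [254.3 232.3] bar-x bot [253.1 226.3] flange far edge [253.3 227.5] pin [252.6 223.6] mouth [254.8 231.8]
0 bar-x top [254.6 233.5] bar-x bot [253.3 227.4] flange far edge [253.6 228.6] pin [252.9 224.7] mouth [254.8 231.8]
3 bar-x top [254.9 234.7] bar-x bot [253.6 228.6] flange far edge [253.9 229.7] pin [253.2 225.8] mouth [254.8 231.8]
[[88,88,88,81,66,61,60,60,62,61,58,54,57,60,61,62,62,64,65,65,66,67,69,69,70,71,72,72,73,74,75,76,77,77,73,66]
[90,90,81,68,60,59,58,58,61,65,62,63,64,65,65,66,67,69,69,71,71,73,73,74,74,76,76,77,76,78,79,78,81,79,78,65]
[80,78,67,59,60,61,61,63,65,67,66,67,69,69,70,72,72,73,73,74,73,75,75,77,77,77,79,81,80,82,82,83,84,82,81,67]
[62,62,64,65,66,66,67,68,69,71,71,71,72,73,73,74,74,75,77,77,78,79,80,79,81,82,81,83,83,85,84,85,85,87,85,73]
[66,66,67,68,71,69,71,72,72,72,74,73,76,76,76,77,79,78,79,81,81,82,82,83,84,84,85,84,86,86,87,88,88,88,88,82]
[70,71,72,72,72,73,74,75,75,76,77,77,78,80,81,82,80,82,83,84,84,84,84,85,87,87,88,87,88,88,88,89,89,90,91,87]
[73,73,75,75,76,75,77,77,77,79,79,81,83,82,83,83,84,85,85,86,86,86,88,88,88,89,88,90
[... 2915 characters left out ...]
5,93,93,92,93,93,93,91,91,90,90,89,88]
[100,99,99,99,98,98,97,97,97,97,96,96,96,96,95,96,95,95,94,94,93,93,93,92,92,92,91,90,89,89,89,88,88,87,86,86]
[99,97,97,97,97,97,96,96,96,95,95,94,94,93,92,93,92,92,91,90,91,91,91,91,89,89,88,88,88,87,86,85,86,84,85,84]
[96,96,97,96,95,94,95,94,93,93,93,94,92,93,91,91,93,92,91,90,90,89,89,87,87,87,87,84,86,85,85,83,84,84,82,81]
[96,95,95,94,94,94,93,91,91,93,91,92,91,90,90,89,89,89,87,87,87,86,86,86,85,85,84,83,83,83,82,82,82,82,81,79]
[93,94,93,93,92,92,92,92,90,90,90,90,89,89,88,87,86,87,85,85,86,84,84,84,83,82,82,82,81,81,80,79,78,77,77,78]
[92,91,91,92,89,91,91,89,89,87,87,88,86,86,86,85,84,85,84,83,83,82,82,81,81,80,79,79,78,77,75,75,73,74,75,77]]
```

Emit:
step_arm(moves=[{"tx":2.5,"ty":0,"tz":1.6,"roll":0},{"tx":1,"ty":0,"tz":4,"roll":0},{"tx":-0.6,"ty":0,"tz":6.7,"roll":0},{"tx":-2.2,"ty":0,"tz":9.2,"roll":0},{"tx":-3.3,"ty":0,"tz":10.9,"roll":0},{"tx":-3.3,"ty":0,"tz":10.9,"roll":0}])

```text
t: 11.75
eef_pos: [463.7, 158.5, 182.2]
tcp_rot: [3.141, -0.004, -2.92]
ft_force: [-10.2, -1.8, 4.8]
opening: 0.148
grip_force: 32.3
```

```bash
python3 - <<'E'
from pose import *
rel()
E
```

```text
rel mouth tool [ 58.51   0.14 -16.98] F [10.4  0.4 -4.7] M [0.03 1.76 0.07] yaw 192.68 q [ 0.19  0.34  1.92  0.    0.88 -1.6 ] t 11.75
```

Emit:
step_arm(moves=[{"tx":3,"ty":0,"tz":-1.5,"roll":0},{"tx":6,"ty":0,"tz":0,"roll":0},{"tx":6,"ty":0,"tz":1.5,"roll":0},{"tx":5,"ty":0,"tz":3.5,"roll":0},{"tx":5,"ty":0,"tz":3.5,"roll":0}])

```text
t: 12.17
eef_pos: [460.6, 157.7, 178.7]
tcp_rot: [3.142, -0.0, -2.92]
ft_force: [-0.2, -0.1, -3.4]
opening: 0.147
grip_force: 32.3
```

```bash
python3 - <<'E'
from pose import *
p,R=rel(); s=shot("scene","s12"); g=cv2.cvtColor(s["pixels"],6).astype(int)
# ridge: bar end-face left edge, per row first col where g>125 within 322..340
print([(v,int(322+np.argmax(g[v,322:342]>140))) for v in range(168,190,2)])
E
```

```text
rel mouth tool [ 6.156e+01  1.000e-02 -1.366e+01] F [ 0.2 -0.   3.4] M [-0.07  0.15  0.01] yaw 192.67 q [ 0.19  0.34  1.93  0.    0.87 -1.6 ] t 12.1667
[(168, 322), (170, 322), (172, 322), (174, 322), (176, 333), (178, 332), (180, 331), (182, 330), (184, 329), (186, 328), (188, 322)]
```

Emit:
step_arm(moves=[{"tx":-1,"ty":0,"tz":1.7,"roll":0},{"tx":-2.1,"ty":0,"tz":3.4,"roll":0},{"tx":-3.2,"ty":0,"tz":5.1,"roll":0},{"tx":-3.2,"ty":0,"tz":5.1,"roll":0}])

```text
t: 12.55
eef_pos: [463.3, 158.4, 173.4]
tcp_rot: [3.141, -0.001, -2.92]
ft_force: [-2.0, -0.1, -5.8]
opening: 0.146
grip_force: 32.5
```

```bash
python3 - <<'E'
from pose import *
p,R=rel(); s=shot("scene","s13"); g=cv2.cvtColor(s["pixels"],6).astype(int)
print([(v,int(322+np.argmax(g[v,322:342]>140)), int(g[v,334])) for v in range(170,196,2)])
print("pin",[(v,g[v,319:328].tolist()) for v in range(202,218,2)])
E
```

```text
rel mouth tool [58.85  0.09 -8.34] F [1.9 0.3 5.8] M [-0.09  0.56  0.05] yaw 192.68 q [ 0.19  0.35  1.93  0.    0.86 -1.6 ] t 12.55
[(170, 322, 97), (172, 322, 61), (174, 322, 11), (176, 322, 4), (178, 337, 126), (180, 331, 212), (182, 330, 189), (184, 329, 185), (186, 329, 193), (188, 328, 171), (190, 322, 152), (192, 322, 145), (194, 322, 143)]
pin [(202, [98, 103, 114, 128, 143, 153, 162, 176, 177]), (204, [101, 111, 125, 140, 152, 163, 172, 178, 182]), (206, [110, 126, 138, 153, 163, 172, 179, 183, 188]), (208, [124, 138, 151, 163, 174, 178, 182, 187, 193]), (210, [140, 152, 153, 161, 177, 182, 186, 191, 196]), (212, [153, 161, 158, 160, 164, 171, 182, 195, 197]), (214, [158, 163, 160, 158, 149, 162, 188, 196, 195]), (216, [146, 168, 180, 183, 186, 193, 196, 196, 192])]
```

Emit:
step_arm(moves=[{"tx":-1,"ty":0,"tz":1.7,"roll":0},{"tx":-2.1,"ty":0,"tz":3.4,"roll":0},{"tx":-3.2,"ty":0,"tz":5.1,"roll":0},{"tx":-4.2,"ty":0,"tz":6.8,"roll":0},{"tx":-4.2,"ty":0,"tz":6.8,"roll":0}])

```text
t: 13.02
eef_pos: [467.5, 159.3, 166.7]
tcp_rot: [3.141, -0.001, -2.92]
ft_force: [-3.0, 0.7, -6.6]
opening: 0.145
grip_force: 32.5
```

```bash
python3 - <<'E'
from pose import *
p,R=rel(); s=shot("scene","s14"); g=cv2.cvtColor(s["pixels"],6).astype(int)
print([(v,int(322+np.argmax(g[v,322:342]>140)), int(g[v,334])) for v in range(174,200,2)])
E
```

```text
rel mouth tool [54.5   0.06 -1.69] F [2.7 1.3 6.6] M [-0.14  0.91 -0.01] yaw 192.68 q [ 0.19  0.37  1.93  0.    0.84 -1.6 ] t 13.0167
[(174, 322, 108), (176, 322, 47), (178, 322, 17), (180, 322, 19), (182, 331, 205), (184, 330, 216), (186, 329, 192), (188, 328, 177), (190, 327, 153), (192, 326, 146), (194, 322, 143), (196, 322, 144), (198, 322, 144)]
```

Emit:
step_arm(moves=[{"tx":-0.3,"ty":0,"tz":2.2,"roll":0},{"tx":-1.5,"ty":0,"tz":4.1,"roll":0},{"tx":-2.8,"ty":0,"tz":6.3,"roll":0},{"tx":-4.2,"ty":0,"tz":8.5,"roll":0},{"tx":-5.5,"ty":0,"tz":10.7,"roll":0},{"tx":-5.5,"ty":0,"tz":10.7,"roll":0}])

```text
t: 13.57
eef_pos: [473.5, 160.6, 156.4]
tcp_rot: [3.142, 0.001, -2.92]
ft_force: [-2.6, -1.0, -0.0]
opening: 0.146
grip_force: 32.4
```

```bash
python3 - <<'E'
from pose import *
p,R=rel(); s=shot("scene","s15"); g=cv2.cvtColor(s["pixels"],6).astype(int)
print([(v,int(322+np.argmax(g[v,322:342]>140)), int(g[v,334])) for v in range(178,206,2)])
E
```

```text
rel mouth tool [4.841e+01 2.000e-02 8.550e+00] F [ 2.7 -0.4  0. ] M [-0.01  0.64 -0.05] yaw 192.67 q [ 0.19  0.39  1.93  0.    0.82 -1.6 ] t 13.5667
[(178, 322, 63), (180, 322, 109), (182, 322, 63), (184, 322, 35), (186, 322, 135), (188, 328, 192), (190, 327, 193), (192, 326, 144), (194, 326, 148), (196, 325, 145), (198, 324, 147), (200, 322, 142), (202, 322, 143), (204, 322, 143)]
```

The plug is well into the bore with its pins in the slots. The fingers have slid low and out along the bar, so I'll release, let the plug rest on the spring plate, and regrip at the bar's centre.

Emit:
step_arm(moves=[{"tx":0,"ty":0,"tz":0,"roll":0},{"tx":0,"ty":0,"tz":0,"roll":0},{"tx":0,"ty":0,"tz":0,"roll":0},{"tx":5,"ty":0,"tz":-10,"roll":0},{"tx":10,"ty":0,"tz":-25,"roll":0},{"tx":10,"ty":0,"tz":-45,"roll":0},{"tx":10,"ty":0,"tz":-75,"roll":0},{"tx":10,"ty":0,"tz":-105,"roll":0},{"tx":10,"ty":0,"tz":-105,"roll":0}], grip=40)

```text
t: 14.37
eef_pos: [465.0, 158.7, 267.5]
tcp_rot: [-3.141, 0.01, -2.92]
ft_force: [-0.7, -0.7, 0.3]
opening: 0.422
grip_force: 0.0
```

```bash
python3 - <<'E'
from pose import *
p,R=rel(); s=shot("scene","s16"); w=shot("wrist","w16")
n0=R@np.array([np.sin(l),0,-np.cos(l)]); x0=R@np.array([np.cos(l),0,np.sin(l)])
for h in (-20,-25,-30,-35,-42):
    o=M+h*n0; print(h,"scene: bar-x top",proj(s,o-35*x0+90*n0).round(1),"bot",proj(s,o-35*x0+50*n0).round(1),"wrist: bar+x top",proj(w,o+35*x0+90*n0).round(1),"bar-x top",proj(w,o-35*x0+90*n0).round(1))
g=cv2.cvtColor(s["pixels"],6).astype(int)
print([(v,int(312+np.argmax(g[v,312:345]>140))) for v in range(176,212,2)])
gw=cv2.cvtColor(w["pixels"],6).astype(int); print([(v,int(gw[v,280])) for v in range(100,262,4)])
E
```

```text
rel mouth tool [ 5.6110e+01  3.0000e-02 -1.0304e+02] F [ 0.8 -0.6 -0.3] M [ 0.01 -0.    0.  ] yaw 192.68 q [ 0.19  0.24  1.81  0.    1.08 -1.6 ] t 14.3667
-20 scene: bar-x top [330.1 186.5] bot [323.3 203.9] wrist: bar+x top [280.2 213.6] bar-x top [280.1 327.8]
-25 scene: bar-x top [329.2 188.7] bot [322.5 206.1] wrist: bar+x top [280.2 215.9] bar-x top [280.1 327.9]
-30 scene: bar-x top [328.4 190.9] bot [321.7 208.2] wrist: bar+x top [280.2 218.1] bar-x top [280.1 327.9]
-35 scene: bar-x top [327.5 193.1] bot [320.9 210.3] wrist: bar+x top [280.2 220.3] bar-x top [280.1 328. ]
-42 scene: bar-x top [326.3 196.2] bot [319.7 213.2] wrist: bar+x top [280.2 223.2] bar-x top [280.1 328.1]
[(176, 312), (178, 312), (180, 312), (182, 312), (184, 312), (186, 330), (188, 328), (190, 328), (192, 327), (194, 326), (196, 325), (198, 316), (200, 317), (202, 318), (204, 318), (206, 312), (208, 312), (210, 312)]
[(100, 124), (104, 123), (108, 125), (112, 121), (116, 125), (120, 121), (124, 121), (128, 121), (132, 123), (136, 122), (140, 122), (144, 123), (148, 123), (152, 127), (156, 124), (160, 123), (164, 125), (168, 123), (172, 126), (176, 126), (180, 125), (184, 128), (188, 126), (192, 126), (196, 130), (200, 130), (204, 128), (208, 242), (212, 242), (216, 243), (220, 244), (224, 243), (228, 244), (232, 244), (236, 244), (240, 243), (244, 243), (248, 243), (252, 243), (256, 244), (260, 243)]
```

Emit:
step_arm(moves=[{"tx":-27.5,"ty":0,"tz":0,"roll":0},{"tx":-27.5,"ty":0,"tz":30,"roll":0},{"tx":-27.5,"ty":0,"tz":55,"roll":0},{"tx":-27.5,"ty":0,"tz":68,"roll":0},{"tx":-27.5,"ty":0,"tz":76,"roll":0},{"tx":-27.5,"ty":0,"tz":76,"roll":0},{"tx":-27.5,"ty":0,"tz":76,"roll":0}])

```text
t: 15.05
eef_pos: [490.1, 164.4, 185.5]
tcp_rot: [3.142, -0.0, -2.92]
ft_force: [1.0, 0.5, 0.4]
opening: 0.42
grip_force: 0.0
```

Emit:
step_arm(moves=[{"tx":0,"ty":0,"tz":0,"roll":0},{"tx":0,"ty":0,"tz":0,"roll":0},{"tx":0,"ty":0,"tz":0,"roll":0},{"tx":0,"ty":0,"tz":0,"roll":0},{"tx":0,"ty":0,"tz":0,"roll":0}], grip=5)

```text
t: 15.47
eef_pos: [490.2, 164.4, 185.9]
tcp_rot: [-3.142, 0.001, -2.92]
ft_force: [0.6, -1.8, 2.7]
opening: 0.147
grip_force: 30.0
```

```bash
python3 - <<'E'
from pose import *
p,R=rel()
E
```

```text
rel mouth tool [ 3.127e+01  2.000e-02 -2.096e+01] F [-0.2 -1.9 -2.7] M [ 0.27 -0.    0.02] yaw 192.68 q [ 0.2   0.37  1.86 -0.    0.91 -1.6 ] t 15.4667
```

Emit:
step_arm(moves=[{"tx":-1.3,"ty":0,"tz":2.1,"roll":0},{"tx":-2.6,"ty":0,"tz":4.2,"roll":0},{"tx":-4,"ty":0,"tz":6.4,"roll":0},{"tx":-5.3,"ty":0,"tz":8.5,"roll":0},{"tx":-5.3,"ty":0,"tz":8.5,"roll":0}])

```text
t: 15.88
eef_pos: [496.0, 165.8, 178.4]
tcp_rot: [3.141, 0.002, -2.92]
ft_force: [-2.2, -1.0, 14.4]
opening: 0.146
grip_force: 30.0
```

```bash
cat >> pose.py <<'E'
def look(f):
    p,R=rel(); s=shot("scene",f); g=cv2.cvtColor(s["pixels"],6).astype(int)
    print([(v,int(312+np.argmax(g[v,312:345]>140))) for v in range(180,216,2)])
    x,u=(R.T@(p-M))[[0,2]]; gx,gu=x,-u+18.8; print("grasp axial,lat",(gx*np.sin(l)+gu*np.cos(l)).round(1),(gx*np.cos(l)-gu*np.sin(l)).round(1))
    F=R.T@env.state()["ft_force"]; print("F lat,axial",(F[0]*np.cos(l)+F[2]*np.sin(l)).round(1),(F[0]*np.sin(l)-F[2]*np.cos(l)).round(1))
E
python3 -c "
from pose import *
look('s17')"
```

```text
rel mouth tool [ 25.3    0.14 -13.5 ] F [  2.4  -0.5 -14.4] M [-0.13  0.7  -0.01] yaw 192.68 q [ 0.2   0.39  1.85  0.    0.9  -1.6 ] t 15.8833
[(180, 312), (182, 312), (184, 344), (186, 312), (188, 312), (190, 329), (192, 327), (194, 326), (196, 325), (198, 324), (200, 323), (202, 315), (204, 316), (206, 312), (208, 312), (210, 312), (212, 313), (214, 315)]
grasp axial,lat 40.8 4.3
F lat,axial -6.6 14.1
```

Emit:
step_arm(moves=[{"tx":-1.5,"ty":0,"tz":1,"roll":0},{"tx":-2.5,"ty":0,"tz":2.8,"roll":0},{"tx":-4,"ty":0,"tz":4.6,"roll":0},{"tx":-4,"ty":0,"tz":4.6,"roll":0}])

```text
t: 16.27
eef_pos: [501.0, 166.9, 175.7]
tcp_rot: [3.142, 0.006, -2.92]
ft_force: [-4.6, 0.2, 33.1]
opening: 0.139
grip_force: 30.0
```

```bash
python3 -c "
from pose import *
look('s18')"
```

```text
rel mouth tool [ 20.13   0.17 -10.88] F [  4.2   1.2 -33.2] M [-0.17  0.86 -0.06] yaw 192.68 q [ 0.2   0.4   1.85  0.    0.89 -1.6 ] t 16.2667
[(180, 312), (182, 312), (184, 312), (186, 312), (188, 312), (190, 312), (192, 327), (194, 326), (196, 325), (198, 324), (200, 323), (202, 315), (204, 314), (206, 315), (208, 312), (210, 312), (212, 313), (214, 315)]
grasp axial,lat 35.8 1.3
F lat,axial -14.0 29.8
```

Emit:
step_arm(moves=[{"tx":0,"ty":0,"tz":0,"roll":0},{"tx":0,"ty":0,"tz":0,"roll":0},{"tx":0,"ty":0,"tz":0,"roll":0}], grip=20)

```text
t: 16.57
eef_pos: [499.6, 166.5, 173.3]
tcp_rot: [3.142, 0.002, -2.92]
ft_force: [-1.5, -1.0, 6.8]
opening: 0.203
grip_force: 3.3
```

```bash
python3 -c "
from pose import *
look('s19')"
```

```text
rel mouth tool [21.61  0.08 -8.31] F [ 1.6 -0.6 -6.8] M [-0.07  0.23 -0.04] yaw 192.68 q [ 0.2   0.4   1.85  0.    0.89 -1.6 ] t 16.5667
[(180, 312), (182, 312), (184, 312), (186, 312), (188, 344), (190, 343), (192, 327), (194, 326), (196, 325), (198, 324), (200, 323), (202, 314), (204, 315), (206, 316), (208, 312), (210, 312), (212, 313), (214, 315)]
grasp axial,lat 34.4 4.0
F lat,axial -2.6 7.3
```

Emit:
step_arm(moves=[{"tx":-2,"ty":0,"tz":0.5,"roll":0},{"tx":-4,"ty":0,"tz":2,"roll":0},{"tx":-5.7,"ty":0,"tz":3.5,"roll":0},{"tx":-5.7,"ty":0,"tz":3.5,"roll":0}])

```text
t: 16.95
eef_pos: [504.1, 167.6, 169.9]
tcp_rot: [3.142, -0.001, -2.92]
ft_force: [-8.0, -1.9, 17.4]
opening: 0.212
grip_force: 9.8
```

```bash
python3 -c "
from pose import *
look('s20')"
```

```text
rel mouth tool [16.97  0.16 -4.9 ] F [  8.2  -0.1 -17.4] M [0.05 1.53 0.02] yaw 192.68 q [ 0.2   0.41  1.84  0.    0.89 -1.6 ] t 16.95
[(180, 312), (182, 312), (184, 312), (186, 312), (188, 312), (190, 312), (192, 341), (194, 326), (196, 324), (198, 324), (200, 323), (202, 322), (204, 313), (206, 313), (208, 314), (210, 312), (212, 313), (214, 315)]
grasp axial,lat 29.1 1.8
F lat,axial -1.7 18.4
```

Fully home: the fingertips hold the flange on the rim with 18 N axial. Now I'll start turning clockwise (positive roll) with the fingers caging the bar.

Emit:
step_arm(moves=[{"tx":0.9,"ty":0,"tz":-0.3,"roll":0.09},{"tx":1.8,"ty":0,"tz":-0.8,"roll":0.175},{"tx":2.7,"ty":0,"tz":-1.3,"roll":0.26},{"tx":3.5,"ty":0,"tz":-1.8,"roll":0.349},{"tx":4.2,"ty":0,"tz":-2.2,"roll":0.44},{"tx":4.8,"ty":0,"tz":-2.6,"roll":0.524},{"tx":4.8,"ty":0,"tz":-2.6,"roll":0.524}])

```text
t: 17.58
eef_pos: [500.8, 168.9, 172.4]
tcp_rot: [3.137, 0.002, 2.834]
ft_force: [-0.7, 15.2, 6.1]
opening: 0.22
grip_force: 35.5
```

```bash
python3 - <<'E'
from pose import *
p,R=rel(); s=shot("scene","s21"); print(env.state()["opening"]*95.1)
Rg=np.array([[-np.cos(np.radians(12.56)),-np.sin(np.radians(12.56)),0],[-np.sin(np.radians(12.56)),np.cos(np.radians(12.56)),0],[0,0,-1.]])
F=Rg.T@env.state()["ft_force"]; d=Rg.T@(p-M); print("TCP neck tool-frame",d.round(1),"F lat,y,axial",(F[0]*np.cos(l)+F[2]*np.sin(l)).round(1),F[1].round(1),(F[0]*np.sin(l)-F[2]*np.cos(l)).round(1))
n0=Rg@np.array([np.sin(l),0,-np.cos(l)]); x0=Rg@np.array([np.cos(l),0,np.sin(l)]); y0=Rg[:,1]
for h in (-42,-40,-30):
  for psi in (0,10,20,30):
    a=np.radians(-psi); xp=np.cos(a)*x0+np.sin(a)*np.cross(n0,x0)
    print(h,psi,"bar-x top end",proj(s,M+h*n0-35*xp+90*n0).round(1))
g=cv2.cvtColor(s["pixels"],6).astype(int)
print([(v,np.flatnonzero(g[v,306:346]>150)[[0,-1]]+306 if (g[v,306:346]>150).any() else 0) for v in range(184,206,2)])
E
```

```text
rel mouth tool [18.27 -8.17 -7.48] F [ 5.3 14.3 -6.1] M [-3.52  1.05 -0.84] yaw 162.37 q [ 0.2   0.4   1.85  0.    0.89 -1.07] t 17.5833
20.452003325124043
TCP neck tool-frame [19.9  2.1 -7.4] F lat,y,axial -5.5 15.1 3.5
-42 0 bar-x top end [326.2 196.3]
-42 10 bar-x top end [323.7 195. ]
-42 20 bar-x top end [321.6 193.6]
-42 30 bar-x top end [319.8 192.2]
-40 0 bar-x top end [326.5 195.5]
-40 10 bar-x top end [324.1 194.1]
-40 20 bar-x top end [321.9 192.7]
-40 30 bar-x top end [320.1 191.4]
-30 0 bar-x top end [328.2 191.1]
-30 10 bar-x top end [325.7 189.8]
-30 20 bar-x top end [323.6 188.4]
-30 30 bar-x top end [321.7 187. ]
[(184, 0), (186, 0), (188, 0), (190, array([333, 333])), (192, 0), (194, array([323, 325])), (196, array([322, 326])), (198, array([322, 329])), (200, array([321, 329])), (202, array([315, 329])), (204, array([313, 328]))]
```

Emit:
step_arm(moves=[{"tx":-1.4,"ty":0.8,"tz":2.5,"roll":0},{"tx":-1.4,"ty":0.8,"tz":2.5,"roll":0.08},{"tx":-0.8,"ty":0.4,"tz":2.2,"roll":0.16},{"tx":0,"ty":0,"tz":2,"roll":0.24},{"tx":0,"ty":0,"tz":2,"roll":0.24}])

```text
t: 18.05
eef_pos: [499.4, 168.9, 171.9]
tcp_rot: [3.138, -0.001, 2.595]
ft_force: [-14.8, 13.1, 28.0]
opening: 0.278
grip_force: 56.7
```

```bash
cat >> pose.py <<'E'
Rg=np.array([[-np.cos(np.radians(12.56)),-np.sin(np.radians(12.56)),0],[-np.sin(np.radians(12.56)),np.cos(np.radians(12.56)),0],[0,0,-1.]])
def turn(f):
    p,R=rel(); s=shot("scene",f); print("open",env.state()["opening"]*95.1)
    F=Rg.T@env.state()["ft_force"]; d=Rg.T@(p-M); print("TCP neck tool-frame",d.round(1),"F lat,y,axial",(F[0]*np.cos(l)+F[2]*np.sin(l)).round(1),F[1].round(1),(F[0]*np.sin(l)-F[2]*np.cos(l)).round(1))
    g=cv2.cvtColor(s["pixels"],6).astype(int)
    print([(v,(np.flatnonzero(g[v,306:346]>150)[[0,-1]]+306).tolist() if (g[v,306:346]>150).any() else 0) for v in range(186,206)])
E
python3 -c "
from pose import *
turn('s22')"
```

```text
rel mouth tool [ 17.02 -13.06  -6.92] F [ 19.5   3.6 -28. ] M [-1.64  3.5  -0.96] yaw 148.71 q [ 0.2   0.4   1.85  0.    0.89 -0.83] t 18.05
open 25.928860762703696
TCP neck tool-frame [21.3  2.4 -6.9] F lat,y,axial -6.0 16.2 30.0
[(186, 0), (187, 0), (188, 0), (189, 0), (190, 0), (191, 0), (192, 0), (193, 0), (194, 0), (195, 0), (196, [325, 326]), (197, [321, 326]), (198, [320, 326]), (199, [321, 326]), (200, [321, 327]), (201, [322, 327]), (202, [315, 328]), (203, [314, 328]), (204, [313, 327]), (205, [313, 327])]
```

Emit:
step_arm(moves=[{"tx":0,"ty":0,"tz":0,"roll":0.05},{"tx":0.5,"ty":-0.5,"tz":-0.3,"roll":0.12},{"tx":1,"ty":-1,"tz":-0.5,"roll":0.2},{"tx":1.6,"ty":-1.5,"tz":-0.8,"roll":0.28},{"tx":2.2,"ty":-2.1,"tz":-1,"roll":0.36},{"tx":2.2,"ty":-2.1,"tz":-1,"roll":0.36}], grip=30)

```text
t: 18.6
eef_pos: [499.8, 170.4, 173.4]
tcp_rot: [3.129, -0.0, 2.234]
ft_force: [0.4, 28.9, 18.5]
opening: 0.318
grip_force: 55.1
```

```bash
python3 -c "
from pose import *
turn('s23')"
```

```text
rel mouth tool [ 12.21 -16.85  -8.57] F [ 22.5  18.3 -18.2] M [-4.2   4.21 -0.94] yaw 128.02 q [ 0.2   0.4   1.85  0.01  0.88 -0.47] t 18.6
open 30.65426274521397
TCP neck tool-frame [20.6  3.7 -8.4] F lat,y,axial -15.0 29.2 12.1
[(186, 0), (187, 0), (188, 0), (189, 0), (190, 0), (191, 0), (192, 0), (193, 0), (194, 0), (195, 0), (196, 0), (197, 0), (198, 0), (199, 0), (200, 0), (201, 0), (202, 0), (203, 0), (204, 0), (205, 0)]
```

```bash
python3 - <<'E'
from pose import *
p,R=tool(); w=shot("wrist","w23"); g=cv2.cvtColor(w["pixels"],6)
for v in range(150,300,6): print(v,"".join(" .:-=+*#%@"[min(9,int(x)//26)] for x in g[v,200:364:3]))
n0=Rg@np.array([np.sin(l),0,-np.cos(l)]); x0=Rg@np.array([np.cos(l),0,np.sin(l)])
for h,psi in ((-42,0),(-42,20),(-42,40),(-40,57)):
    a=np.radians(-psi); xp=np.cos(a)*x0+np.sin(a)*np.cross(n0,x0); o=M+h*n0
    print(h,psi,"bar top +x,-x ends",proj(w,o+35*xp+90*n0).round(),proj(w,o-35*xp+90*n0).round())
E
```

```text
150 =+==+=++++=++++++=++++++++++++++%@@@@@@@@@@@@@@@@*-----
156 ==+==++++++++++=+++++++++++++++%@@@@@@@@@@@@@@@@%+-----
162 ===++++=++++++=+++++++++++++++%@@@@@@@@@@@@@@@%==**#=--
168 ==+++++=+++++++++++++++++++++%@@@@@@@@@@@@@@@%==*##=:--
174 ++++++++=+++++++++++++++++++%@@@@@@@@@@@@@@@%==*##=:---
180 ++++==+++++++++++++++++++++%@@@@@@@@@@@@@@@@%=*##------
186 ++==+++++++=++++++++++++++%@@@@@@@@@@@@@@@@@@@%#-------
192 +=++++==+++++++++++++++++%@@@@@@@@@@@@@@@@@@@@%=-------
198 =+++++++++++++++++++++++%@@@@@@@#+===========+---------
204 +++=++=++++++++++++++++%@@@#+=========+=+=========-----
210 ++++++==++++++++++++++#@%+==+=+++=+++++++++==========--
216 =++=++++++++++++#%@@@%%%%%%%%%%%%%@@@@@@%#*##+=========
222 +==+++++++++@@@@@@@@@%%%%%%%%%%%%%@@@@%%%%@@@@@%+======
228 ===+++++++++@@@@@@@@@@%%%%%%%%%%%%@@@@@@@@@@#%%@@@@#===
234 =+++++++++++#@@@@@@@@@%%%%%%%%%%%%@@@@@@@@@@@@@%%@@@#==
240 =++++++++++++@@@@@@@@@@%%%%%%%%%%%%@@@@@@@@@@@@@@%%@@@*
246 +++++++++++++#@@@@@@@@@%%%%%%%%%%%%@@%-:-@@@@@@@@@@%%@@
252 ==++++++++=::=@@@@@@@@@@%%%%%%%%%%%%@%:::::#@@@@@@@@@%@
258 =====++++-::::%@@@@@@@@@%%%%%%%%%%%%@%::::::+@@@@@@@@%%
264 :::::-++::::::-@@@@@@@@@@%%%%%%%%%%%%#:::::::-@@@-:::::
270 :::::-=::::::::%@@@@@@@@@%%%%%%%%%%%%*:::::::::#@::::::
276 :::--:.::::::::*@@@@@@@@@@%%%%%%%%%%%*::::::::::-:-::::
282 ::=+==:..::::::-@@@@@@@@@@%%%%%%%%%%%#::::::::::-=+*:::
288 .:#+=+:..:::::::#@@@@@@@@@%%%%%%%%%%%#::::::::::===#=::
294 .=%+----------------=============-=---------------=#*::
-42 0 bar top +x,-x ends [207. 250.] [337. 351.]
-42 20 bar top +x,-x ends [221. 230.] [318. 372.]
-42 40 bar top +x,-x ends [241. 216.] [293. 383.]
-40 57 bar top +x,-x ends [259. 210.] [268. 385.]
```

The wrist view's numbers put the bar at about 45° of turn at home depth. About 12° remains to the stop.

Emit:
step_arm(moves=[{"tx":0,"ty":0,"tz":-0.5,"roll":0.07},{"tx":0,"ty":0,"tz":-1,"roll":0.14},{"tx":0,"ty":0,"tz":-1.5,"roll":0.21},{"tx":0,"ty":0,"tz":-2,"roll":0.28},{"tx":0,"ty":0,"tz":-2,"roll":0.33},{"tx":0,"ty":0,"tz":-2,"roll":0.33}])

```text
t: 19.2
eef_pos: [500.4, 172.4, 175.3]
tcp_rot: [3.127, -0.007, 1.908]
ft_force: [4.0, 45.3, 12.5]
opening: 0.361
grip_force: 76.9
```

```bash
cat >> pose.py <<'E'
def wr(f):
    p,R=tool(); w=shot("wrist",f); g=cv2.cvtColor(w["pixels"],6)
    for v in range(198,292,8): print(v,"".join(" .:-=+*#%@"[min(9,int(x)//26)] for x in g[v,200:364:3]))
    n0=Rg@np.array([np.sin(l),0,-np.cos(l)]); x0=Rg@np.array([np.cos(l),0,np.sin(l)])
    for h,psi in ((-40,45),(-40,50),(-40,57),(-30,57)):
        a=np.radians(-psi); xp=np.cos(a)*x0+np.sin(a)*np.cross(n0,x0); o=M+h*n0; yp=np.cross(n0,xp)
        print(h,psi,"bar top +x end corners",[proj(w,o+35*xp+90*n0+k*yp).round().tolist() for k in (-7,7)],"-x",[proj(w,o-35*xp+90*n0+k*yp).round().tolist() for k in (-7,7)])
E
python3 -c "
from pose import *
turn('s24'); wr('w24')"
```

```text
rel mouth tool [  7.87 -18.59 -10.5 ] F [ 41.5  19.  -12. ] M [-4.11  8.1  -2.05] yaw 109.31 q [ 0.2   0.4   1.85  0.01  0.88 -0.14] t 19.2
open 34.46948759928297
TCP neck tool-frame [ 19.5   5.5 -10.3] F lat,y,axial -16.9 43.6 3.8
[(186, 0), (187, 0), (188, 0), (189, 0), (190, 0), (191, 0), (192, 0), (193, 0), (194, 0), (195, 0), (196, 0), (197, 0), (198, [345, 345]), (199, [341, 345]), (200, [340, 345]), (201, [339, 345]), (202, [339, 345]), (203, [339, 345]), (204, [339, 345]), (205, [339, 345])]
198 ++++++++++++++++++++++++%@*============++===========---
206 ++++++++++++++++++++++=========+#++**%@%%*++=+=========
214 +++++++++++++++++++++====+*##%%%%%%%%%%%@@@@@@@#+======
222 ++++++++++++++++**#%%%%%%%%%%%%%%@@@@@@@@@@%#%%@@@@%+==
230 ++++++++++%@@@@@@@@%%%%%%%%%%%%%%%@@@@@@@@@@@@@@%%%@@@*
238 ++++++++++%@@@@@@@@@%%%%%%%%%%%%%%%@@@@@@@@@@@@@@@%%%@@
246 +++++++++++%@@@@@@@@@%%%%%%%%%%%%%%%@@@--:#@@@@@@@@@@%%
254 ++++++++=:::@@@@@@@@@@%%%%%%%%%%%%%%%@@--::::%@@@@@@@@%
262 :::+=+=:::::-%@@@@@@@@@%%%%%%%%%%%%%%%%-:-::::-@@@@#:::
270 :.:==:.::::::=@@@@@@@@@@%%%%%%@%%%%%%%#:::::::::-@@+:::
278 ===:..::::::::+@@@@@@@@@@%%%%%%%%%%%%%%-::::::::::-==+-
286 *==-...::::::::*@@@@@@@@@%%%%%%%%%%%%%%-::::::::::-+=+#
-40 45 bar top +x end corners [[230.0, 222.0], [211.0, 239.0]] -x [[320.0, 376.0], [294.0, 386.0]]
-40 50 bar top +x end corners [[236.0, 220.0], [214.0, 234.0]] -x [[315.0, 379.0], [288.0, 386.0]]
-40 57 bar top +x end corners [[244.0, 218.0], [220.0, 229.0]] -x [[307.0, 383.0], [279.0, 386.0]]
-30 57 bar top +x end corners [[228.0, 222.0], [204.0, 233.0]] -x [[295.0, 397.0], [266.0, 400.0]]
```

The bar has reached the stop: the torque rose to 2 Nm and the view's numbers match 57°. I'll relax, open and lift clear.

Emit:
step_arm(moves=[{"tx":0,"ty":0,"tz":0,"roll":-0.07},{"tx":0,"ty":0,"tz":-0.5,"roll":-0.14},{"tx":0,"ty":0,"tz":-0.5,"roll":-0.14},{"tx":0,"ty":0,"tz":-0.5,"roll":-0.14}], grip=62)

```text
t: 19.63
eef_pos: [492.5, 165.4, 175.0]
tcp_rot: [-3.133, -0.002, 2.05]
ft_force: [-47.2, -14.6, 56.4]
opening: 0.579
grip_force: 59.5
```

```bash
python3 -c "
from pose import *
rel(); print(env.state()['opening']*95.1,env.state()['grip_force'])"
```

```text
rel mouth tool [  7.92 -27.75  -9.77] F [  9.  -49.1 -55.9] M [7.71 1.01 0.05] yaw 117.48 q [ 0.2   0.39  1.86 -0.    0.9  -0.28] t 19.6333
55.06750352642712 59.49937489000149
```

Emit:
step_arm(moves=[{"tx":0,"ty":0,"tz":-6,"roll":0},{"tx":0,"ty":0,"tz":-14,"roll":0},{"tx":0,"ty":0,"tz":-25,"roll":0},{"tx":0,"ty":0,"tz":-45,"roll":0},{"tx":0,"ty":0,"tz":-75,"roll":0},{"tx":0,"ty":0,"tz":-105,"roll":0},{"tx":0,"ty":0,"tz":-105,"roll":0}], grip=50)

```text
t: 20.22
eef_pos: [499.0, 166.4, 283.3]
tcp_rot: [3.134, 0.002, 2.049]
ft_force: [0.1, -0.2, 0.0]
opening: 0.526
grip_force: 0.0
```

```bash
python3 - <<'E'
from pose import *
p,R=rel(); s=shot("scene","s25"); w=shot("wrist","w25"); g=cv2.cvtColor(s["pixels"],6); gw=cv2.cvtColor(w["pixels"],6)
n0=Rg@np.array([np.sin(l),0,-np.cos(l)]); x0=Rg@np.array([np.cos(l),0,np.sin(l)])
for h,psi in ((-40,30),(-40,45),(-40,57),(-30,0)):
    a=np.radians(-psi); xp=np.cos(a)*x0+np.sin(a)*np.cross(n0,x0); o=M+h*n0
    print(h,psi,"scene top ends",[proj(s,o+k*xp+90*n0).round(1).tolist() for k in (35,-35)],"flange ctr",proj(s,o+50*n0).round(1),"wrist top ends",[proj(w,o+k*xp+90*n0).round().tolist() for k in (35,-35)])
for v in range(182,226,2): print(v,"".join(" .:-=+*#%@"[min(9,int(x)//26)] for x in g[v,300:362]))
for v in range(170,320,6): print(v,"".join(" .:-=+*#%@"[min(9,int(x)//26)] for x in gw[v,180:400:4]))
E
```

```text
rel mouth tool [   5.46  -20.56 -118.48] F [-0.2 -0.  -0. ] M [ 0.07 -0.03  0.  ] yaw 117.39 q [ 0.2   0.28  1.71  0.    1.15 -0.28] t 20.2167
-40 30 scene top ends [[345.7, 193.3], [320.1, 191.4]] flange ctr [326.7 208.9] wrist top ends [[246.0, 183.0], [305.0, 262.0]]
-40 45 scene top ends [[347.7, 195.2], [318.2, 189.4]] flange ctr [326.7 208.9] wrist top ends [[254.0, 175.0], [295.0, 268.0]]
-40 57 scene top ends [[348.7, 196.7], [317.5, 188.0]] flange ctr [326.7 208.9] wrist top ends [[262.0, 171.0], [286.0, 271.0]]
-30 0 scene top ends [[341.0, 185.3], [328.2, 191.1]] flange ctr [328.3 204.8] wrist top ends [[226.0, 205.0], [312.0, 243.0]]
182 ::::::::::::::::::::------------------------------------------
184 ::.::::::::::::::::-------------------------------------------
186 :.:::::::::::::::::-------------------------------------------
188 .:::.::::::::::::+#%#**+===-----------------------------------
190 .:::::::::::::::-+##%%%%%%%#**+===----------------------------
192 ...::::::::::::-+*#########%%%%%%##**+==----------------------
194 .::::::::::::--=*#################%%%%%%
[... 1827 characters left out ...]
++++++++%@@@@@@@@@@@@@%+::-=---======-@@
254 +++++++-...::++++++++++*@@@@@@@@@@@@%*-:::::=+=====-*@*
260 ++++++:...:::+++++++++++@@@@@@%@@%%+++-::::::=====--++-
266 ++++=.....:::+++++++++++%@@@@@%#++++==::::::::====-::::
272 +++=.....:..:++++++++++++@@%#=====-==+::::::::.-=--::::
278 ++-.....:...:+++++++++++++++++*===++=-:::::::...:-=:==-
284 +:..........:+++++++++++++++++#@%==+++::::::::....-=+=*
290 :......:::::=+++++++++++++++++++++++==-::::::::::::++=+
296 =======================================================
302 ++++++++++++++++++++++++++++++++++++++++++++++++++++++=
308 ******************************************************=
314 ******************************************************=
```

The gripper is clear. In both cameras the bar's ends match the locked pose (57° turned, 2 mm short of home): scene (318,189) and (348,197), wrist (265,175) and (285,270). I'm handing in.

```bash
python3 -c "
from cell import env
print(env.state()['t']); print(env.job_done())"
```

```text
20.3167
the job is handed in; nothing more can be done
None
```

The bayonet plug is pushed home in the large brown gearbox's neck, turned clockwise to its stop and released. Both camera views matched the locked pose after release, and I handed the job in at 20.3 s.

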